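# Lay the tube in the cradle and hold it in the corner stop

## Robot

A 6-joint arm with a two-finger parallel gripper is mounted at the origin on the work surface. World frame = base frame: x ahead of the robot, y to its left, z up, the work surface at z = 0. Lengths are in m, angles in degrees, forces in N, time in s.
With the tool pointing down it reaches from about 0.325 to 0.775 m from the base axis. Payload 5.5 kg.
Tool frame: the origin (TCP) lies at the very end of the fingers, on their centre line; the grasp point (between the pads) lies 19 mm behind it; z points along the fingers, y is the direction in which the jaws open and shut (so a half turn about z gives the same grasp; the last joint's range is limited). The gripper opens to 88 mm and grips with 3 to 60 N. Pads are 20 mm wide; open, the fingers measure 115 mm over their backs; the gripper's body (75 mm by 178 mm) begins 61 mm behind the grasp point.
Start: joints at [61.553, 5.22, 70.514, -0, 104.267, -3.249], TCP at [0.255, 0.543, 0.223] pointing down, gripper open.
Joint ranges: [-164.24, 164.24], [-49.07, 125.15], [9.68, 141.18], [-86.29, 266.29], [3.28, 154.24], [-151.56, 151.56]. Speed limits (degrees/s): [147.25, 147.25, 172.46, 180, 180, 180].

## Interface

Orientations are given as [roll, pitch, yaw] about the fixed x, y, z axes, in that order (R = Rz(yaw) Ry(pitch) Rx(roll)).
In Python, from bench import robot gives the robot as it stands.
- The arm moves only by the tool carry_out, never from a script. Its argument "rows" is a list of rows, each an object of numbers: "ax", "ay", "az": the turn, a rotation vector about the tool's x, y, z in degrees; "x", "y", "z": the shift along the tool's x, y, z in m; "gripper": the finger opening in m, from 0 to 0.0878. In form: [{"ax": .., "ay": .., "az": .., "x": .., "y": .., "z": .., "gripper": ..}, ...]. A call has 1 to 8 rows; each row shifts and turns the pose as measured when the row begins, along the tool's axes as they then stand; what a row does not reach is not made up. A row lasts 1/12 s, in which the tool goes at most 41.7 mm and 7.16 degrees, less where a joint would pass 70% of its speed; a pose out of reach is approached as far as the arm can. A call is refused whole if a number of a shift passes 0.0417 or a number of a turn 7.16, either way. A call with a gripper value outside its range is refused whole. The fingers move at their own pace and stop on an object; the grip force is fixed at half the most. Time passes only in rows, so rows that do not move let the fingers close. It gives the time, the measured TCP pose, the force and the opening at its end, in the units of the state.
- robot.get_state(): the state, without advancing time (a new reading comes with each control period).
- robot.snapshot(name): name is "scene" or "top" or "wrist"; returns the picture (400x640x3 uint8, blue, green, red); there is no depth.
- robot.camera_info(name): a dict with "fov_y" (degrees; the focal length in pixels is half the picture's height over the tangent of half this angle, whatever the lens; pixels are square), "cx", "cy" (the principal point, pixels), "k1" (the pictures are not rectified: a ray, as slopes to the right and down, at radius r is drawn at 1 + k1 r^2 times it, then the intrinsics apply), "eye" and "attitude" of the camera in the world. Camera axes: x right, y down, z forward; pixel columns grow to the right and rows downward; lengths in m; the calibration is good to about 2 mm. A picture is of the moment at which its call begins: read the wrist's pose just before it. camera_info takes no time and is no camera call; for the wrist camera it gives the pose at the moment of the call.
- robot.job_done(): hands the job in, once; it reports no verdict.
The state is a dict: "time_s": time; "joint_positions": joint angles; "joint_vel": joint speeds; "effort": joint torques, N m; "ee_pos": TCP position; "eef_rot": TCP orientation; "force": force on the tool from outside, world axes, zero at the start; "torque": the same for the moment, N m; "width": finger opening in m.
Only numpy, scipy, OpenCV 4.12 (cv2) and the standard library are available. Lean on these libraries where they do the work, as an engineer would, in place of code of your own. Each camera call takes 0.05 s, during which the arm holds its last target. There are 200 camera calls.

## Task

Lay the tall brass tube on its side in the two V saddles of the wooden sled, centred over both, and let go of it; it must not topple onto the bench. Then take the sled by its post and push it, flat on the bench, plain end first into the corner of the steel fences, flush against both, and finish while still gripping the post and pressing the sled firmly against both fences at once. Leave the short tube, hammer and cup of tools where they are.

Things in the scene. Friction and masses are not known exactly. Their poses are not given: they have to be found in the camera images.
- tube: Tall brass tube with flat black plugs in its ends, 36 mm in diameter, 110 mm long, about 180 g. Stands upright on the bench at the start. Origin at the centre of its lower end, z along its axis. Alike all round; either end may lie towards the sled's plain end.
- tube_mid (a point): The middle of the tall tube: on its axis, 55 mm from each end.
- sled: Loose wooden sled, 350 g, board 180 x 70 x 14 mm. Origin: centre of its underside; x along it to the plain end face (x = 90 mm), y across, z up. Two dark 45 degree V saddles, 12 mm thick, at x = -15 and 65 mm, 54 mm across, tops 39 mm high; a tube in them lies along x, axis 48 mm up. Between them 68 mm is clear down to the board's top. A post stands at x = -70 mm.
- seat (a point): Point on the sled where the middle of the lying tube belongs, on its axis: sled x = 25 mm, y = 0, 48 mm above the underside.
- post_top (a point): Centre of the top face of the sled's grip post, 72 mm above the sled's underside, at sled x = -70 mm. The post is 20 mm thick along the sled's y (pinch it here) and 24 mm along x, and clear from the board's top (14 mm) upwards.
- nose (a point): Middle of the lower edge of the sled's plain end: sled x = +90 mm, y = 0, underside.
- long_fence: Fixed polished steel bar 250 x 25 x 30 mm high on the bench. Origin: inside corner of the stop, at bench level. x runs along the bar towards the short fence (push the sled's plain end this way); its inner face is y = 0 from x = -225 mm to 0; the sled belongs on the -y side. When home, the sled's axes are parallel to these and its nose is at x = 0, y = -35 mm.
- short_fence: Fixed polished steel bar 25 x 100 x 30 mm high, square to the long fence and with the same origin and axes. Its inner face is the plane x = 0, from y = -100 mm to 0. Both fences are polished and slippery (friction about 0.2); the sled's board is waxed, and slides on the bench with 1 to 2 N.
- stub: Bystander: short brass tube with black end plugs, 36 mm in diameter, 45 mm high, standing on the bench; origin at the centre of its underside. Leave it where it is. Its place and the tall tube's may be exchanged.
- hammer: Bystander: hammer 240 mm long lying on the bench; x along its handle towards the head. Leave it where it is.
- tool_cup: Bystander: white cup 76 mm across, 85 mm high, with tools standing up to about 145 mm; origin at the centre of its underside. Leave it where it is.
Not all that is in view belongs to the job. Of the things that look like the tube, take the one that is farthest to the robot's left at the start. There is more than one size of the sled; the job needs the larger.

How it is judged:
By the outcome, as a careful person would: the job done as asked, in the order asked, and still so for the second after the job is handed in, while the arm keeps its last pose, push and grip.
It also fails if it takes over 69 s, if anything falls off the work surface, if the arm or the gripper's body presses on something with over 40 N, if the wrist force passes 120 N, or if a joint passes its speed limit or range.

## Working session

There is one attempt and no reset: what is moved stays moved. The work goes in short steps, Python scripts to look and compute and a tool call to move; the robot and the scene stay as the last step left them, time stands still between calls to the robot, and variables do not carry over. Pictures are saved under pics/ and viewed, about 8 in all and at most 12, crops included, and the job is handed in when it is done.

Besides the shell and the picture viewer there is one more tool, called as name([rows], argument=value, ...), one row to a line, values as JSON. carry_out: Moves the arm, as the interface text tells. Its arguments: {"type":"object","properties":{"rows":{"type":"array"}},"required":["rows"]}

```bash
ls; mkdir -p pics; python3 - <<'E'
from bench import robot
import cv2
for n in("scene","top"):
    cv2.imwrite(f"pics/{n}0.png",robot.snapshot(n)); print(n,robot.camera_info(n))
print(robot.camera_info("wrist")); print(robot.get_state())
E
```

```text
pics
scene {'fov_y': 45.71551848101414, 'cx': 327.1447777839346, 'cy': 197.506205592166, 'k1': 0.020074769537296335, 'eye': array([ 1.3307678 , -0.28200447,  0.89035184]), 'attitude': array([-133.75482325,   -0.36033648,   66.61185937])}
top {'fov_y': 51.23494000892609, 'cx': 322.28151414536194, 'cy': 193.16416310473244, 'k1': -0.028109173858559735, 'eye': array([0.41310778, 0.06593704, 1.27905391]), 'attitude': array([-173.02670659,   -1.25169019,  -90.16384277])}
{'fov_y': 70.11006516515273, 'cx': 324.4308636267936, 'cy': 197.79810537770226, 'k1': -0.04164739973647024, 'eye': array([0.19332471, 0.5720778 , 0.38409629]), 'attitude': array([1.65280473e+02, 1.00267497e-01, 6.47996682e+01])}
{'time_s': 0.1, 'joint_positions': array([ 6.15547695e+01,  5.25927971e+00,  7.05735297e+01, -1.36252965e-04,
        1.04266867e+02, -3.24991660e+00]), 'joint_vel': array([ 0.06032095, -0.18134601, -0.15569622, -0.09452033,  0.01458327,
       -0.01658432]), 'effort': array([ 1.74842626e-03, -4.47854161e+01, -4.07570422e+01,  6.98740943e-02,
        2.83905171e-02, -1.06709069e-04]), 'ee_pos': array([0.25531347, 0.54268185, 0.22162918]), 'eef_rot': array([-1.79900477e+02, -5.51886899e-03,  1.54804648e+02]), 'force': array([-0.359646  , -0.83689466, -0.19177136]), 'torque': array([-0.01591591, -0.01217436,  0.05951022]), 'width': 0.0878741313751381}
```

View pics/top0.png

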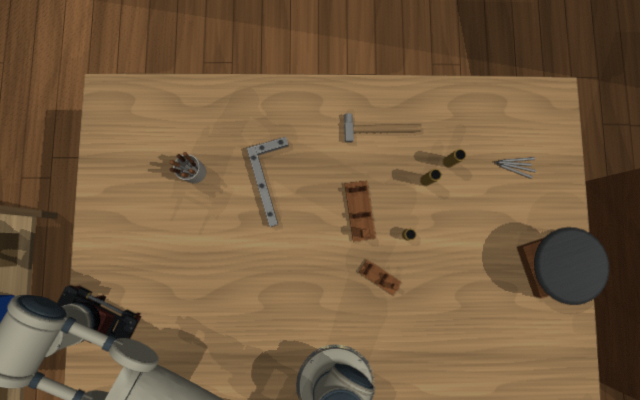

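View pics/scene0.png

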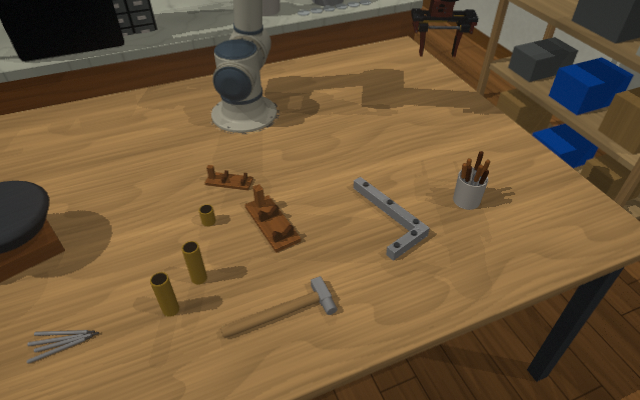

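The scene shows these lookalikes:
- **Tall tubes:** one at top (430,177) / scene (195,262), another at top (455,157) / scene (165,293). The short stub is at top (408,234).
- **Which tube:** the one at (430,177) is farthest left of the tall ones, with the larger y, so it is the one to take.
- **Sleds:** large at top (360,210), small at (378,277). I take the large one.

I'll confirm this in an enlarged crop.

```bash
cat > h.py <<'E'
from bench import robot
import cv2, numpy as np
from scipy.spatial.transform import Rotation as R
def cam(n):
    i=robot.camera_info(n); f=200/np.tan(np.radians(i["fov_y"])/2)
    return i,f,R.from_euler("xyz",i["attitude"],degrees=True).as_matrix()
def ray(i,f,M,px):
    d=(np.array(px,float)-[i["cx"],i["cy"]])/f; u=d.copy()
    for _ in range(10): u=d/(1+i["k1"]*(u@u))
    return M@np.r_[u,1]
def world(c,px,z):
    v=ray(*c,px); e=c[0]["eye"]; return e+v*(z-e[2])/v[2]
def pix(c,p):
    i,f,M=c; q=M.T@(np.array(p)-i["eye"]); u=q[:2]/q[2]
    return u*(1+i["k1"]*(u@u))*f+[i["cx"],i["cy"]]
def crop(n,name,x0,x1,y0,y1,s):
    im=robot.snapshot(n)[y0:y1,x0:x1]; cv2.imwrite("pics/"+name,cv2.resize(im,None,fx=s,fy=s,interpolation=cv2.INTER_CUBIC))
E
python3 - <<'E'
from h import *
crop("top","c1.png",240,480,130,250,3.33)
c=cam("top")
for p in [(430,177),(455,157),(408,234),(360,210)]: print(world(c,p,0.05))
E
```

```text
[ 0.61229097 -0.2854124   0.05      ]
[ 0.67378477 -0.3641641   0.05      ]
[ 0.44191684 -0.21406885  0.05      ]
[ 0.51314392 -0.07292947  0.05      ]
```

View pics/c1.png

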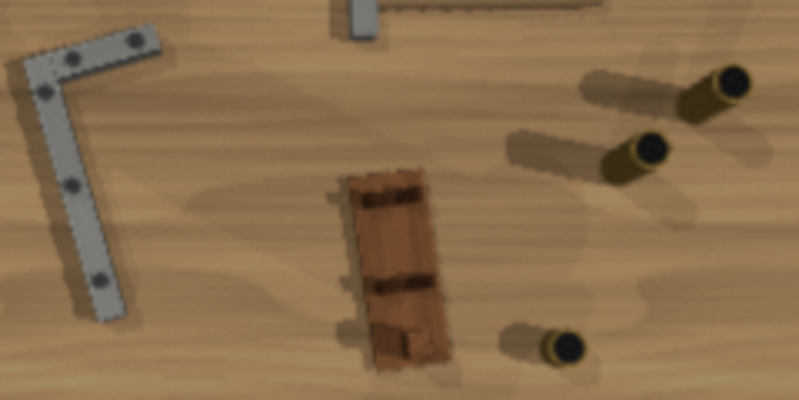

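```bash
cat >> h.py <<'E'
def state():
    s=robot.get_state(); return s,np.array(s["ee_pos"]),R.from_euler("xyz",s["eef_rot"],degrees=True)
def plan(p,Rt,N=None):
    """constant row (shift,turn in tool axes) reaching TCP p, rotation Rt in N rows"""
    s,p0,R0=state(); w=(R0.inv()*Rt).as_rotvec(); d=p-p0
    if N is None: N=int(np.ceil(max(np.linalg.norm(d)/.036,np.degrees(np.linalg.norm(w))/6.8,1)))
    A=sum((R0*R.from_rotvec(w*k/N)).as_matrix() for k in range(N))
    x=np.linalg.solve(A,d); print("N",N,"turn",np.degrees(w/N).round(2),"shift",x.round(4), "|w|",np.degrees(np.linalg.norm(w)).round(1))
def tool(az,tilt,jaw=0):
    """tool pointing outward along azimuth az, tilt deg: 0 horizontal, 90 down, >90 back; jaws horizontal; tool x in vertical plane"""
    a,t=np.radians([az,tilt]); z=np.array([np.cos(a)*np.cos(t),np.sin(a)*np.cos(t),-np.sin(t)]); y=np.array([-np.sin(a),np.cos(a),0])
    if jaw: y=-y
    return R.from_matrix(np.c_[np.cross(y,z),y,z])
def go(p,Rot,N=None): plan(np.array(p,float),Rot,N)
E
python3 - <<'E'
from h import *
c=cam("top"); P=lambda u,v,z:world(c,(240+u/3.33,130+v/3.33),z)
t=P(652,148,.11);print("tube",t, np.degrees(np.arctan2(t[1],t[0])),np.hypot(t[0],t[1]))
print("other",P(734,82,.11),"stub",P(568,348,.045))
q=[P(*a,.014) for a in((347,180),(424,170),(452,360),(375,370))]
print("sled",*q,sep="\n"); m=(q[0]+q[1])/2;b=(q[2]+q[3])/2;print(m,b,np.linalg.norm(m-b),np.linalg.norm(q[0]-q[1]),"yaw",np.degrees(np.arctan2(*(m-b)[1::-1])))
k=P(62,84,.03);e=P(126,314,.03);s=P(162,50,.03);print("fence",k,e,s,np.linalg.norm(e-k),np.linalg.norm(s-k),"yaw",np.degrees(np.arctan2(*(k-e)[1::-1])),np.degrees(np.arctan2(*(k-s)[1::-1]))-90)
s,p,r=state();print(p,r.as_matrix().round(2))
# wrist camera in tool frame
i,f,M=cam("wrist");print("cam in tool",r.inv().apply(i["eye"]-p),(r.as_matrix().T@M).round(2))
E
```

```text
tube [ 0.60999638 -0.28528033  0.11      ] -25.064337318899472 0.673409570802892
other [ 0.66810092 -0.35933386  0.11      ] stub [ 0.44051807 -0.22284114  0.045     ]
sled
[ 0.59594363 -0.02950834  0.014     ]
[ 0.60530194 -0.10082934  0.014     ]
[ 0.43069319 -0.12361533  0.014     ]
[ 0.4218901  -0.05335756  0.014     ]
[ 0.60062279 -0.06516884  0.014     ] [ 0.42629164 -0.08848644  0.014     ] 0.1758836513650531 0.0719323494479306 yaw 7.618360417131149
fence [0.68222007 0.23170999 0.03      ] [0.47225532 0.17116343 0.03      ] [0.71414929 0.14062715 0.03      ] 0.21852021338169345 0.09651713982727599 yaw 16.085726685637066 19.318185250703138
[0.25534408 0.54270328 0.22174758] [[-0.9   0.43 -0.  ]
 [ 0.43  0.9  -0.  ]
 [ 0.   -0.   -1.  ]]
cam in tool [ 6.86406204e-02 -7.10426231e-05 -1.62480697e-01] [[-0.   -0.97 -0.25]
 [ 1.   -0.    0.  ]
 [-0.   -0.25  0.97]]
```

```bash
python3 - <<'E'
from h import *
go((.49,.05,.30),R.from_euler("xyz",[180,0,65],degrees=True),16)
E
```

```text
N 16 turn [-0.    0.    5.61] shift [-0.0378  0.0018 -0.0049] |w| 89.8
```

carry_out([
  {"az": 5.6,"x": -0.0378,"y": 0.0018,"z": -0.0049},
  {"az": 5.6,"x": -0.0378,"y": 0.0018,"z": -0.0049},
  {"az": 5.6,"x": -0.0378,"y": 0.0018,"z": -0.0049},
  {"az": 5.6,"x": -0.0378,"y": 0.0018,"z": -0.0049},
  {"az": 5.6,"x": -0.0378,"y": 0.0018,"z": -0.0049},
  {"az": 5.6,"x": -0.0378,"y": 0.0018,"z": -0.0049},
  {"az": 5.6,"x": -0.0378,"y": 0.0018,"z": -0.0049},
  {"az": 5.6,"x": -0.0378,"y": 0.0018,"z": -0.0049},
])

```text
schema error: expected keys ax, ay, az, x, y, z, gripper
```

carry_out([
  {"az": 5.6,"x": -0.0378,"y": 0.0018,"z": -0.0049},
  {"az": 5.6,"x": -0.0378,"y": 0.0018,"z": -0.0049},
  {"az": 5.6,"x": -0.0378,"y": 0.0018,"z": -0.0049},
  {"az": 5.6,"x": -0.0378,"y": 0.0018,"z": -0.0049},
  {"az": 5.6,"x": -0.0378,"y": 0.0018,"z": -0.0049},
  {"az": 5.6,"x": -0.0378,"y": 0.0018,"z": -0.0049},
  {"az": 5.6,"x": -0.0378,"y": 0.0018,"z": -0.0049},
  {"az": 5.6,"x": -0.0378,"y": 0.0018,"z": -0.0049},
])

```text
schema error: expected keys ax, ay, az, x, y, z, gripper
```

```bash
python3 - <<'E'
from h import *
s,p,r=state();print(s["time_s"],p,s["eef_rot"],np.array(s["joint_positions"]).round(1),s["force"])
cv2.imwrite("pics/w1.png",robot.snapshot("wrist"))
go((.49,.05,.30),R.from_euler("xyz",[180,0,65],degrees=True))
E
```

```text
0.15 [0.25534408 0.54270328 0.22174758] [-1.79912474e+02 -5.88240135e-03  1.54802259e+02] [ 61.6   5.3  70.6   0.  104.3  -3.2] [0.43406495 0.02103567 0.59172353]
N 16 turn [-0.    0.    5.61] shift [-0.0378  0.0018 -0.0049] |w| 89.8
```

View pics/w1.png

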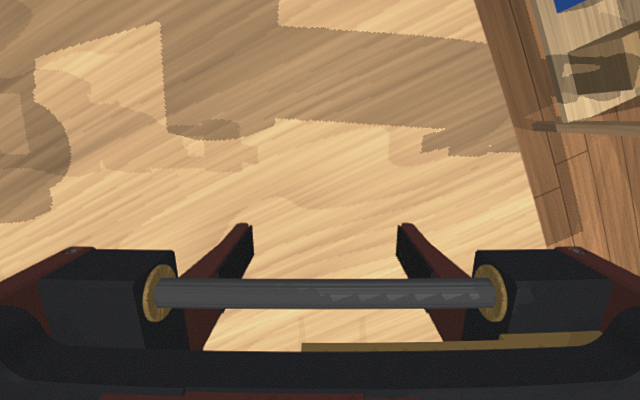

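```bash
python3 - <<'E'
from h import *
go((.53,.08,.33),R.from_euler("xyz",[180,0,65],degrees=True),16)
E
```

```text
N 16 turn [-0.    0.    5.61] shift [-0.037   0.0052 -0.0068] |w| 89.8
```

carry_out([
  {"ax": 0,"ay": 0,"az": 5.6,"x": -0.037,"y": 0.0052,"z": -0.0068,"gripper": 0.0878},
  {"ax": 0,"ay": 0,"az": 5.6,"x": -0.037,"y": 0.0052,"z": -0.0068,"gripper": 0.0878},
  {"ax": 0,"ay": 0,"az": 5.6,"x": -0.037,"y": 0.0052,"z": -0.0068,"gripper": 0.0878},
  {"ax": 0,"ay": 0,"az": 5.6,"x": -0.037,"y": 0.0052,"z": -0.0068,"gripper": 0.0878},
  {"ax": 0,"ay": 0,"az": 5.6,"x": -0.037,"y": 0.0052,"z": -0.0068,"gripper": 0.0878},
  {"ax": 0,"ay": 0,"az": 5.6,"x": -0.037,"y": 0.0052,"z": -0.0068,"gripper": 0.0878},
  {"ax": 0,"ay": 0,"az": 5.6,"x": -0.037,"y": 0.0052,"z": -0.0068,"gripper": 0.0878},
  {"ax": 0,"ay": 0,"az": 5.6,"x": -0.037,"y": 0.0052,"z": -0.0068,"gripper": 0.0878},
])

```text
time_s: 0.87
ee_pos: [0.49, 0.3655, 0.2708]
eef_rot: [-179.3, 0.2, 109.0]
force: [0.5, 0.8, -0.4]
width: 0.0878
```

carry_out([
  {"ax": 0,"ay": 0,"az": 5.6,"x": -0.037,"y": 0.0052,"z": -0.0068,"gripper": 0.0878},
  {"ax": 0,"ay": 0,"az": 5.6,"x": -0.037,"y": 0.0052,"z": -0.0068,"gripper": 0.0878},
  {"ax": 0,"ay": 0,"az": 5.6,"x": -0.037,"y": 0.0052,"z": -0.0068,"gripper": 0.0878},
  {"ax": 0,"ay": 0,"az": 5.6,"x": -0.037,"y": 0.0052,"z": -0.0068,"gripper": 0.0878},
  {"ax": 0,"ay": 0,"az": 5.6,"x": -0.037,"y": 0.0052,"z": -0.0068,"gripper": 0.0878},
  {"ax": 0,"ay": 0,"az": 5.6,"x": -0.037,"y": 0.0052,"z": -0.0068,"gripper": 0.0878},
  {"ax": 0,"ay": 0,"az": 5.6,"x": -0.037,"y": 0.0052,"z": -0.0068,"gripper": 0.0878},
  {"ax": 0,"ay": 0,"az": 5.6,"x": -0.037,"y": 0.0052,"z": -0.0068,"gripper": 0.0878},
])

```text
time_s: 1.53
ee_pos: [0.527, 0.0621, 0.3228]
eef_rot: [-179.3, 1.0, 61.7]
force: [-0.2, -0.3, 0.0]
width: 0.0878
```

```bash
python3 - <<'E'
from h import *
s,p,r=state();print(s["time_s"],p,s["eef_rot"],np.array(s["joint_positions"]).round(1),s["force"])
crop("wrist","w2.png",0,640,0,400,1.25)
i=robot.camera_info("wrist");print(i["eye"],i["attitude"])
c=cam("wrist")
for q in [(.682,.232,.03),(.472,.171,.03),(.714,.141,.03),(.60,-.065,.014)]: print(pix(c,q)*1.25)
E
```

```text
1.5333 [0.52702637 0.06210197 0.32280227] [-179.3338307     0.99075845   61.73071087] [  3.4  -1.9  67.5  -0.5 115.5  31.4] [-0.23110613 -0.32391599  0.01268315]
[0.56266347 0.11867193 0.4866664 ] [164.16505427   0.42063858 -28.98866084]
[452.04930178   4.61446642]
[323.88298268 145.22445904]
[511.65473193  65.68303355]
[495.78138996 253.32540629]
```

View pics/w2.png

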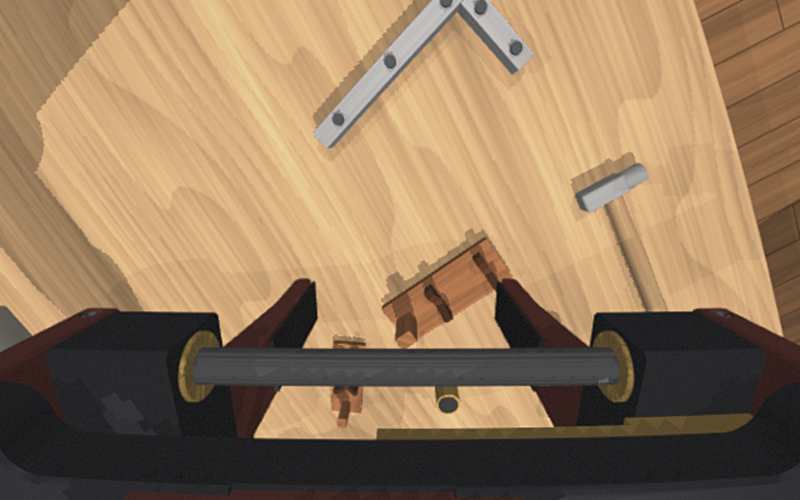

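```bash
python3 - <<'E'
import cv2
im=cv2.imread("pics/w2.png")[0:155,305:545]
cv2.imwrite("pics/w2f.png",cv2.resize(im,None,fx=3.3,fy=3.3,interpolation=cv2.INTER_CUBIC))
E
```

```text
(no output)
```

View pics/w2f.png

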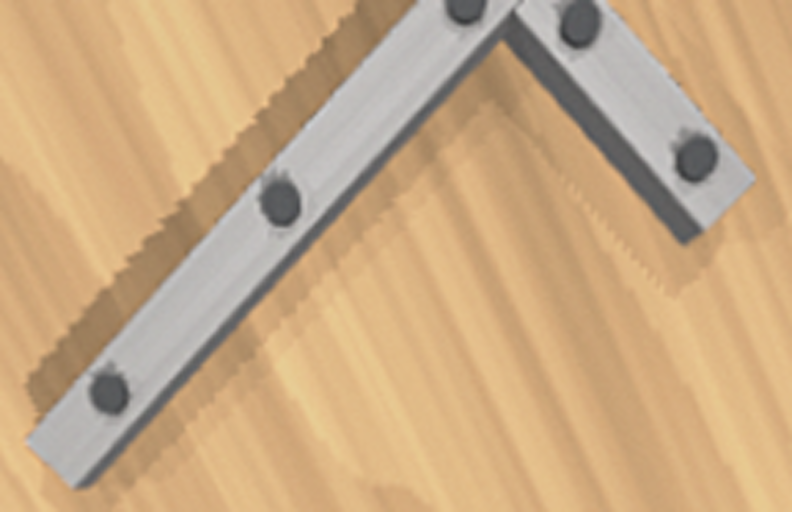

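```bash
cat >> h.py <<'E'
def back(c,u,v,z,x0,y0,s): return world(c,(x0+u/s,y0+v/s),z)
E
python3 - <<'E'
from h import *
i,f,M=cam("wrist"); i["eye"]=np.array([0.56266347,0.11867193,0.4866664]); M=R.from_euler("xyz",[164.16505427,0.42063858,-28.98866084],degrees=True).as_matrix()
P=lambda u,v,z:world((i,f,M),((305+u/3.3)/1.25,v/3.3/1.25),z)
k=P(516,11,.03);e=P(78,489,.03);s=P(704,231,.03);kb=P(503,40,0)
print(k,kb,e,s,np.linalg.norm(e-k),np.linalg.norm(s-k),"yaw",np.degrees(np.arctan2(*(k-e)[1::-1])),np.degrees(np.arctan2(*(k-s)[1::-1]))-90)
st,p,r=state();print(p,cam("wrist")[0]["eye"])
go((.415,-.09,.25),R.from_euler("xyz",[180,0,0],degrees=True))
E
```

```text
[0.69188645 0.22809254 0.03      ] [0.69176925 0.2289774  0.        ] [0.47528001 0.16508147 0.03      ] [0.71896465 0.13294752 0.03      ] 0.22558533237243641 0.09892322315361265 yaw 16.219776123206646 15.886312618831141
[0.52607807 0.05625157 0.32556342] [0.56266347 0.11867193 0.4866664 ]
N 9 turn [0.02 0.14 6.78] shift [-0.0201  0.0069  0.0086] |w| 61.0
```

carry_out([
  {"ax": 0,"ay": 0.1,"az": 6.8,"x": -0.02,"y": 0.007,"z": 0.0086,"gripper": 0.0878},
  {"ax": 0,"ay": 0.1,"az": 6.8,"x": -0.02,"y": 0.007,"z": 0.0086,"gripper": 0.0878},
  {"ax": 0,"ay": 0.1,"az": 6.8,"x": -0.02,"y": 0.007,"z": 0.0086,"gripper": 0.0878},
  {"ax": 0,"ay": 0.1,"az": 6.8,"x": -0.02,"y": 0.007,"z": 0.0086,"gripper": 0.0878},
  {"ax": 0,"ay": 0.1,"az": 6.8,"x": -0.02,"y": 0.007,"z": 0.0086,"gripper": 0.0878},
  {"ax": 0,"ay": 0.1,"az": 6.8,"x": -0.02,"y": 0.007,"z": 0.0086,"gripper": 0.0878},
  {"ax": 0,"ay": 0.1,"az": 6.8,"x": -0.02,"y": 0.007,"z": 0.0086,"gripper": 0.0878},
  {"ax": 0,"ay": 0.1,"az": 6.8,"x": -0.02,"y": 0.007,"z": 0.0086,"gripper": 0.0878},
])

```text
time_s: 2.25
ee_pos: [0.4327, -0.087, 0.2569]
eef_rot: [179.7, 0.0, 4.8]
force: [0.2, -0.6, -0.7]
width: 0.0878
```

carry_out([
  {"ax": 0,"ay": 0.0,"az": 5,"x": -0.01,"y": 0.003,"z": 0.004,"gripper": 0.0878},
  {"ax": 0,"ay": 0,"az": 0,"x": 0,"y": 0,"z": 0,"gripper": 0.0878},
])

```text
time_s: 2.42
ee_pos: [0.4199, -0.0924, 0.2511]
eef_rot: [179.7, 0.1, -0.9]
force: [0.1, 0.5, -0.1]
width: 0.0877
```

```bash
python3 - <<'E'
from h import *
s,p,r=state();print(s["time_s"],p,s["eef_rot"],np.array(s["joint_positions"]).round(1))
c=cam("wrist");im=robot.snapshot("wrist");c2=cam("wrist");print(c[0]["eye"],c2[0]["eye"],c2[0]["attitude"])
q=np.array([pix(c,a) for a in [(.596,-.03,.014),(.605,-.1,.014),(.43,-.124,.014),(.422,-.053,.014)]]);print(q)
x0,y0=(q.min(0)-25).astype(int).clip(0);x1,y1=(q.max(0)+25).astype(int);y1=min(y1,400)
sc=min(800/(x1-x0),600/(y1-y0));print(x0,y0,x1,y1,sc)
cv2.imwrite("pics/w3.png",cv2.resize(im[y0:y1,x0:x1],None,fx=sc,fy=sc,interpolation=cv2.INTER_CUBIC))
E
```

```text
2.4167 [ 0.41994059 -0.09241577  0.25105497] [ 1.79710805e+02  1.19924599e-01 -8.62890498e-01] [-16.7 -20.4  91.   -0.3 109.4  74.1]
[ 0.49003553 -0.09298221  0.41336264] [ 0.49066416 -0.09236129  0.41372658] [165.17540669  -0.28133566 -90.59622952]
[[272.32132771  38.2734425 ]
 [327.01284318  29.55813661]
 [345.65990914 165.95468636]
 [295.51777698 172.36675829]]
247 4 370 197 3.1088082901554404
```

View pics/w3.png

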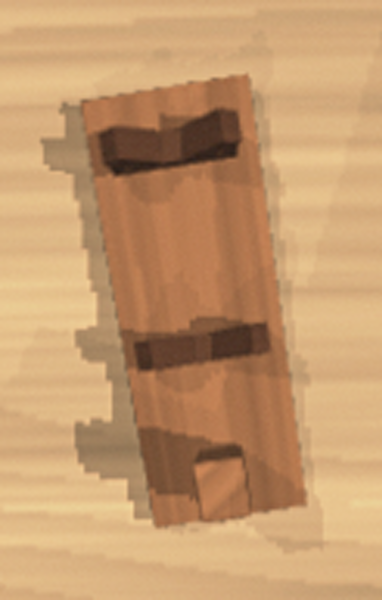

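```bash
python3 - <<'E'
from h import *
c=cam("wrist");P=lambda u,v,z:back(c,u,v,z,247,4,3.1088)
q=[P(*a,.014) for a in((82,101),(248,75),(306,503),(155,527))]
m=(q[0]+q[1])/2;b=(q[2]+q[3])/2;o=(m+b)/2
y=np.degrees(np.arctan2(*(m-b)[1::-1]));l=q[0]+q[3]-q[1]-q[2]
print(q,"centre",o,"len",np.linalg.norm(m-b),"wid",np.linalg.norm(q[0]-q[1]),np.linalg.norm(q[2]-q[3]),"yaw",y,np.degrees(np.arctan2(l[1],l[0]))-90)
d=np.array([np.cos(np.radians(y)),np.sin(np.radians(y))]);print("seat",o[:2]+.025*d,"post pred",o[:2]-.07*d,"post seen",P(223,488,.072))
Rt=tool(-25.06,30,1);z=Rt.as_matrix()[:,2];g=np.array([.610,-.2853,.055])
print(Rt.as_matrix().round(2),"TCP grasp",g+.019*z,"pre",g+.019*z-.13*z)
go(g+.019*z-.13*z+[0,0,.03],Rt)
E
```

```text
[array([ 0.59876478, -0.03022564,  0.014     ]), array([ 0.60769805, -0.09851732,  0.014     ]), array([ 0.43118595, -0.12332279,  0.014     ]), array([ 0.42094499, -0.05447297,  0.014     ])] centre [ 0.51464844 -0.07663468  0.014     ] len 0.17885557232430277 wid 0.06887348950867608 0.06960729885421749 yaw 7.881784358776256 7.9591248919394815
seat [ 0.53941227 -0.07320644] post pred [ 0.44530973 -0.08623375] post seen [ 0.44598803 -0.08673603  0.072     ]
[[ 0.45 -0.42  0.78]
 [-0.21 -0.91 -0.37]
 [ 0.87  0.   -0.5 ]] TCP grasp [ 0.62490554 -0.29226958  0.0455    ] pre [ 0.52292029 -0.24458299  0.1105    ]
N 10 turn [-1.25  5.91  2.23] shift [0.0068 0.0121 0.0171] |w| 64.4
```

carry_out([
  {"ax": -1.25,"ay": 5.9,"az": 2.2,"x": 0.0068,"y": 0.0121,"z": 0.0171,"gripper": 0.0878},
  {"ax": -1.25,"ay": 5.9,"az": 2.2,"x": 0.0068,"y": 0.0121,"z": 0.0171,"gripper": 0.0878},
  {"ax": -1.25,"ay": 5.9,"az": 2.2,"x": 0.0068,"y": 0.0121,"z": 0.0171,"gripper": 0.0878},
  {"ax": -1.25,"ay": 5.9,"az": 2.2,"x": 0.0068,"y": 0.0121,"z": 0.0171,"gripper": 0.0878},
  {"ax": -1.25,"ay": 5.9,"az": 2.2,"x": 0.0068,"y": 0.0121,"z": 0.0171,"gripper": 0.0878},
  {"ax": -1.25,"ay": 5.9,"az": 2.2,"x": 0.0068,"y": 0.0121,"z": 0.0171,"gripper": 0.0878},
  {"ax": -1.25,"ay": 5.9,"az": 2.2,"x": 0.0068,"y": 0.0121,"z": 0.0171,"gripper": 0.0878},
  {"ax": -1.25,"ay": 5.9,"az": 2.2,"x": 0.0068,"y": 0.0121,"z": 0.0171,"gripper": 0.0878},
])

```text
time_s: 3.13
ee_pos: [0.5161, -0.2092, 0.16]
eef_rot: [176.0, -50.5, -15.9]
force: [-0.8, 2.9, 3.2]
width: 0.0873
```

```bash
cat >> h.py <<'E'
G=np.array([.610,-.2853,.055])
def info():
    s,p,r=state();print(round(s["time_s"],2),p.round(4),np.round(s["eef_rot"],1),"q",np.array(s["joint_positions"]).round(1),"F",np.round(s["force"],1),"w",round(s["width"],4),"z",r.as_matrix()[:,2].round(3))
E
python3 - <<'E'
from h import *
info()
Rt=tool(-25.06,30,1);z=Rt.as_matrix()[:,2]
go(G+.019*z-.13*z+[0,0,.01],Rt)
E
```

```text
3.13 [ 0.5161 -0.2092  0.16  ] [176.  -50.5 -15.9] q [-29.8 -49.1 131.2   9.1  47.9  75.1] F [-0.8  2.9  3.2] w 0.0873 z [ 0.721 -0.278 -0.635]
N 2 turn [-1.77  4.64  2.76] shift [-0.0105  0.0147  0.0197] |w| 11.4
```

carry_out([
  {"ax": 0,"ay": 0,"az": 0,"x": -0.02,"y": 0.015,"z": 0.02,"gripper": 0.0878},
  {"ax": 0,"ay": 0,"az": 1,"x": -0.02,"y": 0.015,"z": 0.02,"gripper": 0.0878},
])

```text
time_s: 3.3
ee_pos: [0.5131, -0.2411, 0.1059]
eef_rot: [176.8, -51.1, -16.8]
force: [0.5, 0.0, -0.6]
width: 0.0879
```

```bash
python3 - <<'E'
from h import *
info()
Rt=tool(-25.06,30,1);z=Rt.as_matrix()[:,2]
go(G+.019*z-.07*z,Rt,3)
E
```

```text
3.3 [ 0.5131 -0.2411  0.1059] [176.8 -51.1 -16.8] q [-35.6 -45.3 135.   17.4  41.3  64.8] F [ 0.5  0.  -0.6] w 0.0879 z [ 0.728 -0.279 -0.627]
N 3 turn [-1.2   2.91  1.63] shift [0.0053 0.0008 0.0218] |w| 10.6
```

carry_out([
  {"ax": 0,"ay": 0,"az": 0,"x": 0.008,"y": 0.001,"z": 0.022,"gripper": 0.0878},
  {"ax": -1.5,"ay": 3,"az": 2,"x": 0.006,"y": 0.001,"z": 0.022,"gripper": 0.0878},
  {"ax": -1.5,"ay": 3,"az": 2,"x": 0.004,"y": 0.001,"z": 0.02,"gripper": 0.0878},
  {"ax": -0.5,"ay": 2,"az": 1,"x": 0,"y": 0,"z": 0,"gripper": 0.0878},
])

```text
time_s: 3.63
ee_pos: [0.5701, -0.2673, 0.0714]
eef_rot: [179.5, -59.0, -24.5]
force: [-0.7, 0.5, -0.8]
width: 0.0876
```

```bash
python3 - <<'E'
from h import *
info()
im=robot.snapshot("wrist");info();c=cam("wrist")
cv2.imwrite("pics/w4.png",cv2.resize(im,None,fx=1.25,fy=1.25,interpolation=cv2.INTER_CUBIC))
print(pix(c,G+[0,0,.055])*1.25,pix(c,G-[0,0,.055])*1.25)
Rt=tool(-25.06,30,1);z=Rt.as_matrix()[:,2]
go(G+.019*z,Rt,4)
E
```

```text
3.63 [ 0.5701 -0.2673  0.0714] [179.5 -59.  -24.5] q [-31.  -31.  134.6  16.4  18.2  71. ] F [-0.7  0.5 -0.8] w 0.0876 z [ 0.776 -0.364 -0.514]
3.68 [ 0.5689 -0.2661  0.0695] [179.6 -58.9 -24.5] q [-31.  -31.1 134.8  16.5  18.2  71. ] F [-0.8  0.4 -1.4] w 0.0877 z [ 0.776 -0.363 -0.516]
[405.83741944 178.19400575] [405.13382616 306.20847339]
N 4 turn [0.   0.27 0.07] shift [0.0027 0.     0.0164] |w| 1.1
```

View pics/w4.png

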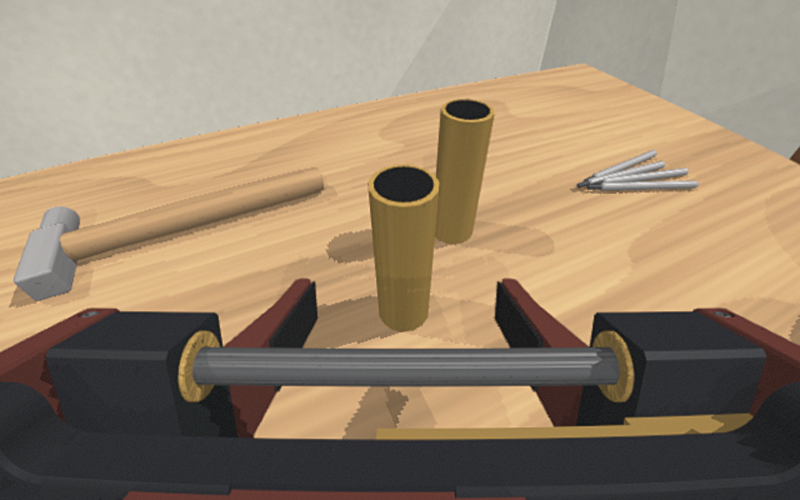

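```bash
cat >> h.py <<'E'
S=[((.25534,.5427,.22175),(61.555,5.26,70.57)),((.49,-0.0924+.0,.0),None)][:1]+[((.527026,.062102,.322802),(3.4,-1.9,67.5)),((.41994,-.092416,.251055),(-16.7,-20.4,91.)),((.5161,-.2092,.16),(-29.8,-49.1,131.2)),((.5131,-.2411,.1059),(-35.6,-45.3,135.)),((.5701,-.2673,.0714),(-31.,-31.,134.6)),((.5689,-.2661,.0695),(-31.,-31.1,134.8))]
Z=[(0,0,-1),(-.0101,.0136,-.9998),(0,-.005,-1),(.721,-.278,-.635),(.728,-.279,-.627),(.776,-.364,-.514),(.776,-.363,-.516)]
def fit():
    A=[];b=[]
    for (p,q),z in zip(S,Z):
        j1,j2,j3=np.radians(q);s=j2+j3;d=np.array([np.cos(j1),np.sin(j1)])
        A+=[[1,0,np.sin(j2),np.sin(s),np.cos(s),d@z[:2]],[0,1,np.cos(j2),np.cos(s),-np.sin(s),z[2]]];b+=[d@p[:2],p[2]]
    k,*_=np.linalg.lstsq(np.array(A),np.array(b),rcond=None);return k,np.array(A)@k-b
K,res=fit()
def ik(p,Rt):
    from scipy.optimize import least_squares
    z=Rt.as_matrix()[:,2];w=np.array(p)-K[5]*z;j1=np.arctan2(w[1],w[0]);r=np.hypot(w[0],w[1])
    def f(x):
        s=x[0]+x[1];return [K[0]+K[2]*np.sin(x[0])+K[3]*np.sin(s)+K[4]*np.cos(s)-r,K[1]+K[2]*np.cos(x[0])+K[3]*np.cos(s)-K[4]*np.sin(s)-w[2]]
    o=least_squares(f,np.radians([-10,110]));s=o.x.sum()
    fd=np.array([np.cos(j1)*np.sin(s),np.sin(j1)*np.sin(s),np.cos(s)])
    return np.degrees([j1,*o.x,np.arccos(np.clip(fd@z,-1,1))]).round(1),round(o.cost*1e6,2)
E
python3 - <<'E'
from h import *
print(K.round(4),(res*1e3).round(1))
c=cam("wrist");print("tube",world(c,(404/1.25,184/1.25),.11),world(c,(404/1.25,321/1.25),0))
for t in (30,35,40,45,50):
    Rt=tool(-25.06,t,1);z=Rt.as_matrix()[:,2];print(t,"grasp",ik(G+.019*z,Rt),"lift",ik(G+.019*z+[0,0,.08],Rt),end=" ")
    Rt=tool(7.9,90+t,1);z=Rt.as_matrix()[:,2];print("place",ik(np.array([.5394,-.0732,.05])+.019*z,Rt))
E
```

```text
[-0.001   0.1548  0.3712  0.5589  0.0938  0.3487] [-0.9 -0.2  1.4 -0.2 -0.4  0.1 -0.6  0.3  0.   0.5 -0.  -0.2  0.5 -0.3]
tube [ 0.60595009 -0.28242704  0.11      ] [ 0.59910531 -0.2793783   0.        ]
30 grasp (array([-25.1, -15. , 126.6,   8.3]), np.float64(0.0)) lift (array([-25.1, -22.5, 123.4,  19.1]), np.float64(0.0)) place (array([ -4.1,  25.6,  70.7, 113.1]), np.float64(0.0))
35 grasp (array([-25.1, -14.7, 123.6,  16.1]), np.float64(0.0)) lift (array([-25.1, -21.2, 119.8,  26.3]), np.float64(0.0)) place (array([ -3.7,  29.8,  66.7, 117.7]), np.float64(0.0))
40 grasp (array([-25.1, -13.6, 120.1,  23.5]), np.float64(0.0)) lift (array([-25.1, -19.2, 115.9,  33.3]), np.float64(0.0)) place (array([ -3.4,  34.1,  62.8, 122.3]), np.float64(0.0))
45 grasp (array([-25.1, -11.9, 116.3,  30.6]), np.float64(0.0)) lift (array([-25.1, -16.8, 111.8,  40. ]), np.float64(0.0)) place (array([ -3.1,  38.2,  59. , 126.9]), np.float64(0.0))
50 grasp (array([-25.1,  -9.7, 112.3,  37.4]), np.float64(0.0)) lift (array([-25.1, -14. , 107.5,  46.5]), np.float64(0.0)) place (array([ -2.8,  42.3,  55.3, 131.4]), np.float64(0.0))
```

```bash
sed -i 's/^G=.*/G=np.array([.607,-.2835,.055])/' h.py; python3 - <<'E'
from h import *
Rt=tool(-25.03,40,1);z=Rt.as_matrix()[:,2]
go(G+.019*z,Rt,4)
E
```

```text
N 4 turn [ 0.01 -2.23  0.06] shift [ 0.0025 -0.0001  0.0154] |w| 8.9
```

carry_out([
  {"ax": 0,"ay": -2.2,"az": 0,"x": 0.0025,"y": 0,"z": 0.0154,"gripper": 0.0878},
  {"ax": 0,"ay": -2.2,"az": 0,"x": 0.0025,"y": 0,"z": 0.0154,"gripper": 0.0878},
  {"ax": 0,"ay": -2.2,"az": 0,"x": 0.0025,"y": 0,"z": 0.0154,"gripper": 0.0878},
  {"ax": 0,"ay": -2.2,"az": 0,"x": 0.0025,"y": 0,"z": 0.0154,"gripper": 0.0878},
])

```text
time_s: 4.02
ee_pos: [0.6217, -0.2854, 0.039]
eef_rot: [179.0, -49.4, -23.4]
force: [0.0, -0.1, 0.6]
width: 0.0875
```

```bash
python3 - <<'E'
from h import *
info()
Rt=tool(-25.03,40,1);z=Rt.as_matrix()[:,2]
go(G+.019*z,Rt,1)
E
```

```text
4.02 [ 0.6217 -0.2854  0.039 ] [179.  -49.4 -23.4] q [-29.3 -14.  120.6   8.5  24.3  78.4] F [ 0.  -0.1  0.6] w 0.0875 z [ 0.69  -0.317 -0.65 ]
N 1 turn [-0.26  0.56  1.07] shift [ 0.0031  0.0046 -0.0022] |w| 1.2
```

carry_out([
  {"ax": -0.2,"ay": 0.5,"az": 1,"x": 0.003,"y": 0.0045,"z": -0.002,"gripper": 0.0878},
  {"ax": 0,"ay": 0,"az": 0,"x": 0.001,"y": 0,"z": 0,"gripper": 0.045},
  {"ax": 0,"ay": 0,"az": 0,"x": 0,"y": 0,"z": 0,"gripper": 0.045},
  {"ax": 0,"ay": 0,"az": 0,"x": 0,"y": 0,"z": 0,"gripper": 0.045},
  {"ax": 0,"ay": 0,"az": 0,"x": 0,"y": 0,"z": 0,"gripper": 0.045},
  {"ax": 0,"ay": 0,"az": 0,"x": 0,"y": 0,"z": 0,"gripper": 0.045},
])

```text
time_s: 4.52
ee_pos: [0.6238, -0.2889, 0.0472]
eef_rot: [179.6, -50.1, -24.2]
force: [-0.4, -0.6, -0.2]
width: 0.0579
```

```bash
python3 - <<'E'
from h import *
info()
Rt=tool(-25.03,40,1);z=Rt.as_matrix()[:,2]
go(G+.019*z,Rt,1)
E
```

```text
4.52 [ 0.6238 -0.2889  0.0472] [179.6 -50.1 -24.2] q [-29.6 -14.3 120.3   9.2  24.3  78.2] F [-0.4 -0.6 -0.2] w 0.0579 z [ 0.697 -0.32  -0.642]
N 1 turn [-0.26 -0.09  0.54] shift [-0.0053  0.0022  0.0006] |w| 0.6
```

carry_out([
  {"ax": -0.2,"ay": 0,"az": 0.5,"x": -0.0045,"y": 0.002,"z": 0,"gripper": 0.048},
  {"ax": 0,"ay": 0,"az": 0,"x": 0,"y": 0,"z": 0,"gripper": 0.03},
  {"ax": 0,"ay": 0,"az": 0,"x": 0,"y": 0,"z": 0,"gripper": 0.03},
  {"ax": 0,"ay": 0,"az": 0,"x": 0,"y": 0,"z": 0,"gripper": 0.03},
  {"ax": 0,"ay": 0,"az": 0,"x": 0,"y": 0,"z": 0,"gripper": 0.03},
  {"ax": 0,"ay": 0,"az": 0,"x": 0,"y": 0,"z": 0,"gripper": 0.03},
  {"ax": 0,"ay": 0,"az": 0,"x": 0,"y": 0,"z": 0,"gripper": 0.03},
])

```text
time_s: 5.1
ee_pos: [0.6188, -0.289, 0.0442]
eef_rot: [-180.0, -50.2, -25.0]
force: [1.0, -0.2, 0.3]
width: 0.0357
```

```bash
python3 - <<'E'
from h import *
info()
s,p,r=state();print("grasp",p-.019*r.as_matrix()[:,2])
E
```

```text
5.1 [ 0.6188 -0.289   0.0442] [-180.   -50.2  -25. ] q [-29.8 -14.9 121.2   9.1  23.9  78.6] F [ 1.  -0.2  0.3] w 0.0357 z [ 0.696 -0.325 -0.64 ]
grasp [ 0.60557618 -0.28286594  0.05638669]
```

carry_out([
  {"ax": 0,"ay": 0,"az": 0,"x": 0.006,"y": 0,"z": -0.005,"gripper": 0.03},
  {"ax": 0,"ay": 0,"az": 0,"x": 0.0154,"y": 0,"z": -0.0128,"gripper": 0.03},
  {"ax": 0,"ay": 0,"az": 0,"x": 0.0154,"y": 0,"z": -0.0128,"gripper": 0.03},
  {"ax": 0,"ay": 0,"az": 0,"x": 0.0154,"y": 0,"z": -0.0128,"gripper": 0.03},
  {"ax": 0,"ay": 0,"az": 0,"x": 0.0154,"y": 0,"z": -0.0128,"gripper": 0.03},
  {"ax": 0,"ay": 0,"az": 0,"x": 0.0154,"y": 0,"z": -0.0128,"gripper": 0.03},
  {"ax": 0,"ay": 0,"az": 0,"x": 0.0154,"y": 0,"z": -0.0128,"gripper": 0.03},
])

```text
time_s: 5.68
ee_pos: [0.6136, -0.2865, 0.1623]
eef_rot: [-179.9, -48.6, -25.1]
force: [0.9, -0.2, -1.8]
width: 0.0355
```

```bash
cat >> h.py <<'E'
# placing: tube along sled x, yaw 7.9; seat (.5394,-.0732); grasp 1.4 mm ahead of the tube's middle
YAW=7.9; D=np.array([np.cos(np.radians(YAW)),np.sin(np.radians(YAW)),0])
def place(h): # h = tube axis height
    Rt=tool(YAW,129.8,1); return np.array([.5394,-.0732,h])+.0014*D+.019*Rt.as_matrix()[:,2],Rt
E
python3 - <<'E'
from h import *
info()
for h in(.048,.11,.15): print(ik(*place(h)))
go(*place(.15))
E
```

```text
5.68 [ 0.6136 -0.2865  0.1623] [-179.9  -48.6  -25.1] q [-29.8 -22.5 113.7   5.6  40.5  82.6] F [ 0.9 -0.2 -1.8] w 0.0355 z [ 0.68  -0.316 -0.661]
(array([ -3.4,  34.2,  62.7, 122. ]), np.float64(0.0))
(array([ -3.4,  31.8,  59.6, 127.6]), np.float64(0.0))
(array([ -3.4,  30.8,  56.9, 131.2]), np.float64(0.0))
N 14 turn [ 0.19 -6.13 -2.59] shift [-0.0096 -0.0142 -0.0003] |w| 93.1
```

```bash
python3 - <<'E'
from h import *
print(ik(*place(.22)))
go(*place(.22),15)
E
```

```text
(array([ -3.4,  30. ,  50.8, 138. ]), np.float64(0.0))
N 15 turn [ 0.18 -5.72 -2.42] shift [-0.0083 -0.0126 -0.0054] |w| 93.1
```

carry_out([
  {"ax": 0.2,"ay": -5.7,"az": -2.4,"x": -0.0083,"y": -0.0126,"z": -0.0054,"gripper": 0.03},
  {"ax": 0.2,"ay": -5.7,"az": -2.4,"x": -0.0083,"y": -0.0126,"z": -0.0054,"gripper": 0.03},
  {"ax": 0.2,"ay": -5.7,"az": -2.4,"x": -0.0083,"y": -0.0126,"z": -0.0054,"gripper": 0.03},
  {"ax": 0.2,"ay": -5.7,"az": -2.4,"x": -0.0083,"y": -0.0126,"z": -0.0054,"gripper": 0.03},
  {"ax": 0.2,"ay": -5.7,"az": -2.4,"x": -0.0083,"y": -0.0126,"z": -0.0054,"gripper": 0.03},
  {"ax": 0.2,"ay": -5.7,"az": -2.4,"x": -0.0083,"y": -0.0126,"z": -0.0054,"gripper": 0.03},
  {"ax": 0.2,"ay": -5.7,"az": -2.4,"x": -0.0083,"y": -0.0126,"z": -0.0054,"gripper": 0.03},
  {"ax": 0.2,"ay": -5.7,"az": -2.4,"x": -0.0083,"y": -0.0126,"z": -0.0054,"gripper": 0.03},
])

```text
time_s: 6.35
ee_pos: [0.5652, -0.165, 0.1729]
eef_rot: [173.3, 0.1, -7.3]
force: [0.5, -0.5, -1.6]
width: 0.0352
```

```bash
python3 - <<'E'
from h import *
info()
go(*place(.17))
E
```

```text
6.35 [ 0.5652 -0.165   0.1729] [ 1.733e+02  1.000e-01 -7.300e+00] q [-15.6   2.5  78.6  -6.7  97.9  80.7] F [ 0.5 -0.5 -1.6] w 0.0352 z [-0.016 -0.116 -0.993]
N 7 turn [ 0.16 -5.51 -2.41] shift [-0.0047 -0.0131  0.003 ] |w| 42.1
```

carry_out([
  {"ax": 0.2,"ay": -5.5,"az": -2.4,"x": -0.0047,"y": -0.0131,"z": 0.003,"gripper": 0.03},
  {"ax": 0.2,"ay": -5.5,"az": -2.4,"x": -0.0047,"y": -0.0131,"z": 0.003,"gripper": 0.03},
  {"ax": 0.2,"ay": -5.5,"az": -2.4,"x": -0.0047,"y": -0.0131,"z": 0.003,"gripper": 0.03},
  {"ax": 0.2,"ay": -5.5,"az": -2.4,"x": -0.0047,"y": -0.0131,"z": 0.003,"gripper": 0.03},
  {"ax": 0.2,"ay": -5.5,"az": -2.4,"x": -0.0047,"y": -0.0131,"z": 0.003,"gripper": 0.03},
  {"ax": 0.2,"ay": -5.5,"az": -2.4,"x": -0.0047,"y": -0.0131,"z": 0.003,"gripper": 0.03},
  {"ax": 0.2,"ay": -5.5,"az": -2.4,"x": -0.0047,"y": -0.0131,"z": 0.003,"gripper": 0.03},
])

```text
time_s: 6.93
ee_pos: [0.531, -0.0717, 0.1639]
eef_rot: [-179.5, 40.8, 8.5]
force: [0.3, -0.4, -2.6]
width: 0.0352
```

```bash
python3 - <<'E'
from h import *
info()
go(*place(.11),4)
E
```

```text
6.93 [ 0.531  -0.0717  0.1639] [-179.5   40.8    8.5] q [ -5.7  31.2  53.8 -12.2 134.4  70.6] F [ 0.3 -0.4 -2.6] w 0.0352 z [-0.648 -0.087 -0.757]
N 4 turn [-0.04  0.26  0.11] shift [0.0106 0.0007 0.0135] |w| 1.1
```

carry_out([
  {"ax": 0,"ay": 0.25,"az": 0.1,"x": 0.0106,"y": 0.0007,"z": 0.0135,"gripper": 0.03},
  {"ax": 0,"ay": 0.25,"az": 0.1,"x": 0.0106,"y": 0.0007,"z": 0.0135,"gripper": 0.03},
  {"ax": 0,"ay": 0.25,"az": 0.1,"x": 0.0106,"y": 0.0007,"z": 0.0135,"gripper": 0.03},
  {"ax": 0,"ay": 0.25,"az": 0.1,"x": 0.0106,"y": 0.0007,"z": 0.0135,"gripper": 0.03},
  {"ax": 0,"ay": 0,"az": 0,"x": 0,"y": 0,"z": 0,"gripper": 0.03},
])

```text
time_s: 7.35
ee_pos: [0.5294, -0.0706, 0.0853]
eef_rot: [-179.6, 40.6, 8.5]
force: [-1.0, -0.0, -2.8]
width: 0.0357
```

```bash
python3 - <<'E'
from h import *
info()
im=robot.snapshot("scene");c=cam("scene")
u=pix(c,(.54,-.073,.08)).astype(int);print(u)
x0,y0=u-[60,50];print(x0,y0)
cv2.imwrite("pics/s5.png",cv2.resize(im[y0:y0+100,x0:x0+130],None,fx=6,fy=6,interpolation=cv2.INTER_CUBIC))
go(*place(.065),3)
E
```

```text
7.35 [ 0.5294 -0.0706  0.0853] [-179.6   40.6    8.5] q [ -5.6  32.6  59.8 -10.9 126.9  72.7] F [-1.  -0.  -2.8] w 0.0357 z [-0.644 -0.088 -0.76 ]
[274 208]
214 158
N 3 turn [-0.02  0.24  0.14] shift [0.0075 0.0013 0.0096] |w| 0.8
```

View pics/s5.png

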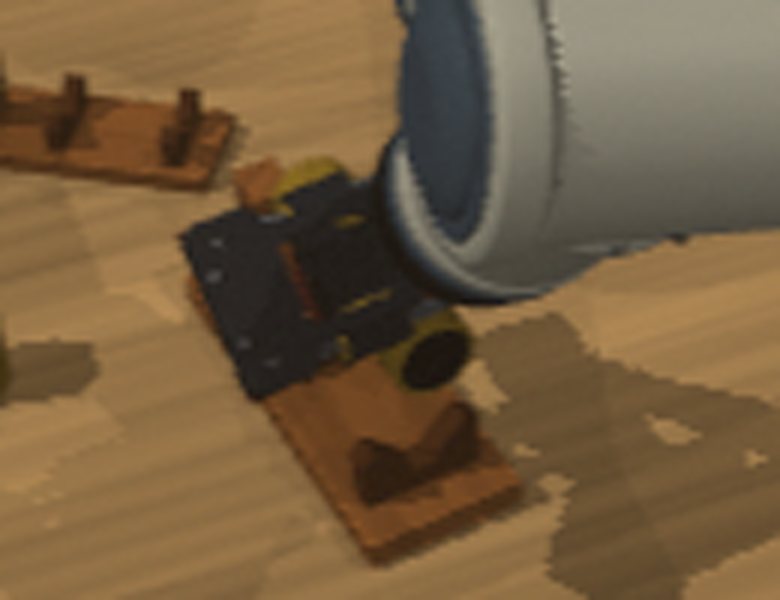

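carry_out([
  {"ax": 0,"ay": 0.24,"az": 0.14,"x": 0.0075,"y": 0.0013,"z": 0.0096,"gripper": 0.03},
  {"ax": 0,"ay": 0.24,"az": 0.14,"x": 0.0075,"y": 0.0013,"z": 0.0096,"gripper": 0.03},
  {"ax": 0,"ay": 0.24,"az": 0.14,"x": 0.0075,"y": 0.0013,"z": 0.0096,"gripper": 0.03},
  {"ax": 0,"ay": 0,"az": 0,"x": 0,"y": 0,"z": 0,"gripper": 0.03},
])

```text
time_s: 7.73
ee_pos: [0.5308, -0.0753, 0.0511]
eef_rot: [179.9, 39.4, 7.7]
force: [-0.3, -0.9, -2.9]
width: 0.0353
```

```bash
python3 - <<'E'
from h import *
c=cam("scene");print("end pred px",pix(c,np.array([.5416,-.0689,.0997])+.0536*D),"seen",(214+438/6,158+358/6))
info();s,p,r=state();z=r.as_matrix()[:,2];t=p-.019*z;d=t-np.array([.5394,-.0732,.048]);print("tube axis z",t[2],"along",d@D,"cross",d@[-D[1],D[0],0])
print("tilt",np.degrees(np.arctan2(-z[2],z@D)))
go(*place(.048),2)
E
```

```text
end pred px [286.15731984 216.06278522] seen (287.0, 217.66666666666666)
7.73 [ 0.5308 -0.0753  0.0511] [179.9  39.4   7.7] q [ -6.   33.1  62.2 -10.5 122.8  73.6] F [-0.3 -0.9 -2.9] w 0.0353 z [-0.628 -0.088 -0.773]
tube axis z 0.06581509605467703 along 0.0032240258851649953 cross -0.000928413450993737
tilt 129.3563715756228
N 2 turn [ 0.01 -0.22 -0.06] shift [ 0.0049 -0.0005  0.0075] |w| 0.5
```

carry_out([
  {"ax": 0,"ay": -0.2,"az": 0,"x": 0.0045,"y": -0.0005,"z": 0.007,"gripper": 0.03},
  {"ax": 0,"ay": -0.2,"az": 0,"x": 0.0045,"y": -0.0005,"z": 0.007,"gripper": 0.03},
  {"ax": 0,"ay": 0,"az": 0,"x": 0,"y": 0,"z": 0,"gripper": 0.03},
])

```text
time_s: 7.98
ee_pos: [0.5295, -0.0745, 0.0366]
eef_rot: [179.8, 39.6, 7.7]
force: [0.2, 0.2, -1.6]
width: 0.0357
```

```bash
cat >> h.py <<'E'
def chk():
    info();s,p,r=state();z=r.as_matrix()[:,2];t=p-.019*z;d=t-np.array([.5394,-.0732,.048]);print("tube axis z",t[2],"along",d@D,"cross",d@[-D[1],D[0],0],"tilt",np.degrees(np.arctan2(-z[2],z@D)))
E
python3 - <<'E'
from h import *
chk()
go(*place(.047),1)
E
```

```text
7.98 [ 0.5295 -0.0745  0.0366] [179.8  39.6   7.7] q [ -5.9  33.8  62.9 -10.3 121.7  74. ] F [ 0.2  0.2 -1.6] w 0.0357 z [-0.631 -0.088 -0.771]
tube axis z 0.051236817557960425 along 0.0020922345910348843 cross 6.852706596876618e-05 tilt 129.59923739182997
N 1 turn [ 0.02 -0.2  -0.19] shift [0.0021 0.0001 0.0037] |w| 0.3
```

carry_out([
  {"ax": 0,"ay": -0.2,"az": -0.2,"x": 0.0015,"y": 0,"z": 0.0025,"gripper": 0.03},
  {"ax": 0,"ay": 0,"az": 0,"x": 0.0006,"y": 0,"z": 0.0008,"gripper": 0.03},
  {"ax": 0,"ay": 0,"az": 0,"x": 0,"y": 0,"z": 0,"gripper": 0.03},
])

```text
time_s: 8.23
ee_pos: [0.5299, -0.0744, 0.0366]
eef_rot: [179.9, 39.7, 7.8]
force: [0.5, -0.6, -1.7]
width: 0.0356
```

```bash
python3 - <<'E'
from h import *
chk()
E
```

```text
8.23 [ 0.5299 -0.0744  0.0366] [179.9  39.7   7.8] q [ -5.9  33.9  62.8 -10.4 121.7  73.8] F [ 0.5 -0.6 -1.7] w 0.0356 z [-0.632 -0.089 -0.77 ]
tube axis z 0.05121681084365237 along 0.002528415760262489 cross 0.000155411836512107 tilt 129.67428556357345
```

carry_out([
  {"ax": 0,"ay": 0,"az": 0,"x": 0.0018,"y": 0,"z": 0.003,"gripper": 0.03},
  {"ax": 0,"ay": 0,"az": 0,"x": 0.0012,"y": 0,"z": 0.002,"gripper": 0.03},
])

```text
time_s: 8.4
ee_pos: [0.53, -0.0744, 0.0363]
eef_rot: [179.7, 39.5, 7.7]
force: [-0.7, 1.6, 7.4]
width: 0.0353
```

```bash
python3 - <<'E'
from h import *
chk()
E
```

```text
8.4 [ 0.53   -0.0744  0.0363] [179.7  39.5   7.7] q [ -5.9  33.8  62.9 -10.4 121.6  73.9] F [-0.7  1.6  7.4] w 0.0353 z [-0.63  -0.09  -0.771]
tube axis z 0.0509610226373293 along 0.0026084785661364576 cross 0.00012938389810746457 tilt 129.53007754494047
```

carry_out([
  {"ax": 0,"ay": 0,"az": 0,"x": 0,"y": 0,"z": 0,"gripper": 0.045},
  {"ax": 0,"ay": 0,"az": 0,"x": 0,"y": 0,"z": 0,"gripper": 0.045},
  {"ax": 0,"ay": 0,"az": 0,"x": 0,"y": 0,"z": 0,"gripper": 0.06},
  {"ax": 0,"ay": 0,"az": 0,"x": 0,"y": 0,"z": 0,"gripper": 0.07},
  {"ax": 0,"ay": 0,"az": 0,"x": 0,"y": 0,"z": 0,"gripper": 0.07},
  {"ax": 0,"ay": 0,"az": 0,"x": 0,"y": 0,"z": 0,"gripper": 0.07},
])

```text
time_s: 8.9
ee_pos: [0.5299, -0.0745, 0.0356]
eef_rot: [179.7, 39.5, 7.7]
force: [0.0, -0.0, 0.9]
width: 0.0677
```

carry_out([
  {"ax": 0,"ay": 0,"az": 0,"x": 0,"y": 0,"z": -0.008,"gripper": 0.07},
  {"ax": 0,"ay": 0,"az": 0,"x": 0,"y": 0,"z": -0.015,"gripper": 0.07},
  {"ax": 0,"ay": 0,"az": 0,"x": 0,"y": 0,"z": -0.02,"gripper": 0.07},
  {"ax": 0,"ay": 0,"az": 0,"x": 0,"y": 0,"z": -0.025,"gripper": 0.07},
  {"ax": 0,"ay": 0,"az": 0,"x": -0.02,"y": 0,"z": -0.025,"gripper": 0.07},
  {"ax": 0,"ay": 0,"az": 0,"x": -0.02,"y": 0,"z": -0.025,"gripper": 0.07},
  {"ax": 0,"ay": 0,"az": 0,"x": -0.02,"y": 0,"z": -0.02,"gripper": 0.07},
])

```text
time_s: 9.48
ee_pos: [0.5712, -0.0675, 0.1765]
eef_rot: [-179.9, 40.7, 8.0]
force: [0.5, 0.1, 0.2]
width: 0.0703
```

```bash
cat >> h.py <<'E'
PT=np.array([.4455,-.0864]) # post (x,y)
def post(h,az=YAW,jaw=1): return np.array([*PT,h]),tool(az,90,jaw)
E
python3 - <<'E'
from h import *
chk()
print(ik(*post(.16)),ik(*post(.04)))
go(*post(.22))
# home post position
k=np.array([.6918,.2285]);a=np.radians(16.1);X=np.array([np.cos(a),np.sin(a)]);Y=np.array([-X[1],X[0]])
h=k-.16*X-.035*Y;print("home post",h,"home seat",k-.065*X-.035*Y,ik([*h,.04],tool(16.1,90,1)))
E
```

```text
9.48 [ 0.5712 -0.0675  0.1765] [-179.9   40.7    8. ] q [ -5.1  38.1  42.9 -12.6 138.2  70.6] F [0.5 0.1 0.2] w 0.0703 z [-0.646 -0.088 -0.758]
tube axis z 0.19091064971367228 along 0.044622622302608085 cross 0.0012913174497539033 tilt 130.678830796149
(array([-11. , -17.5,  98. ,  99.5]), np.float64(0.0)) (array([-11. , -15.3, 108.5,  86.9]), np.float64(0.0))
N 6 turn [-0.02  6.78  0.  ] shift [-0.0228  0.0002  0.0019] |w| 40.7
home post [0.54778135 0.15050239] home seat [0.63905537 0.17684728] (array([15.4,  3. , 91.5, 85.6]), np.float64(0.0))
```

carry_out([
  {"ax": 0,"ay": 6.8,"az": 0,"x": -0.0228,"y": 0,"z": 0.0019,"gripper": 0.07},
  {"ax": 0,"ay": 6.8,"az": 0,"x": -0.0228,"y": 0,"z": 0.0019,"gripper": 0.07},
  {"ax": 0,"ay": 6.8,"az": 0,"x": -0.0228,"y": 0,"z": 0.0019,"gripper": 0.07},
  {"ax": 0,"ay": 6.8,"az": 0,"x": -0.0228,"y": 0,"z": 0.0019,"gripper": 0.07},
  {"ax": 0,"ay": 6.8,"az": 0,"x": -0.0228,"y": 0,"z": 0.0019,"gripper": 0.07},
  {"ax": 0,"ay": 6.8,"az": 0,"x": -0.0228,"y": 0,"z": 0.0019,"gripper": 0.07},
  {"ax": 0,"ay": 0,"az": 0,"x": 0,"y": 0,"z": 0,"gripper": 0.06},
])

```text
time_s: 10.07
ee_pos: [0.4562, -0.0837, 0.2152]
eef_rot: [-179.9, 1.5, 8.0]
force: [-1.1, 0.3, 0.6]
width: 0.0664
```

```bash
python3 - <<'E'
from h import *
info();im=robot.snapshot("wrist");c=cam("wrist")
print("tube ends pred",[pix(c,np.array([.5394,-.0732,.048])+k*D) for k in(-.055,.055)],"post",pix(c,[*PT,.072]))
cv2.imwrite("pics/w6.png",cv2.resize(im[0:240,180:470],None,fx=2.5,fy=2.5,interpolation=cv2.INTER_CUBIC))
go(*post(.16)); 
E
```

```text
10.07 [ 0.4562 -0.0837  0.2152] [-179.9    1.5    8. ] q [-14.3 -14.5  89.9  -0.5 106.   67.6] F [-1.1  0.3  0.6] w 0.0664 z [-0.027 -0.002 -1.   ]
tube ends pred [array([324.80085405, 157.54799974]), array([325.0453748 ,  53.70336417])] post [324.84950023 196.51677653]
N 2 turn [-0.06  0.81  0.06] shift [-0.0062  0.0003  0.0279] |w| 1.6
```

View pics/w6.png

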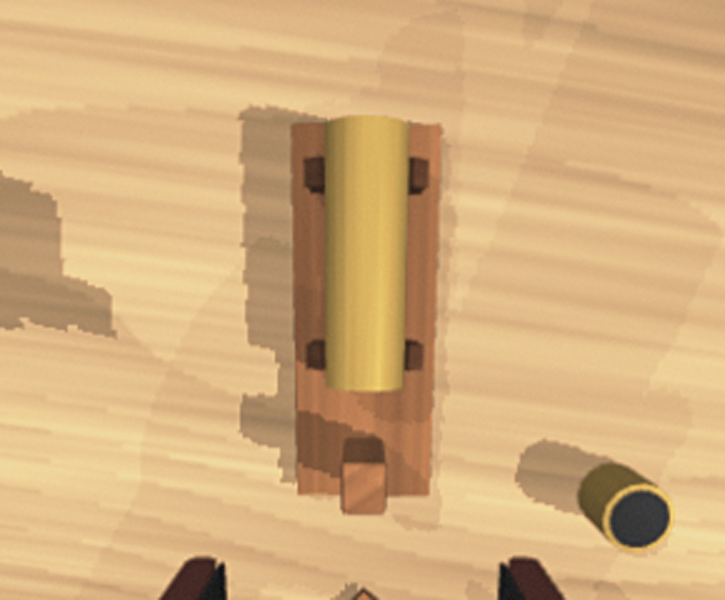

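```bash
python3 - <<'E'
from h import *
c=cam("wrist");P=lambda u,v,z:back(c,u,v,z,180,0,2.5)
f=P(366,116,.066);n=P(365,389,.066);bf=(P(292,124,.014)+P(441,125,.014))/2;bb=(P(298,495,.014)+P(429,495,.014))/2;po=P(364,488,.072)
print("tube mid",(f+n)/2,np.linalg.norm(f-n),"board",(bf+bb)/2,np.linalg.norm(bf-bb),"post",po,"yaw",np.degrees(np.arctan2(*(bf-bb)[1::-1])),np.degrees(np.arctan2(*(f-n)[1::-1])))
o=(bf+bb)/2;print("mid rel sled centre",((f+n)/2-o)@D,((f+n)/2-o)@[-D[1],D[0],0],"rel post",((f+n)/2-po)@D)
E
```

```text
tube mid [ 0.54357477 -0.07395451  0.066     ] 0.10855160803622285 board [ 0.51586477 -0.07781645  0.014     ] 0.17931518126573215 post [ 0.44712105 -0.08701138  0.072     ] yaw 7.618926837293627 7.885901483870311
mid rel sled centre 0.02797782433536844 1.6698091839332497e-05 rel post 0.09733291307201059
```

```bash
sed -i 's/^PT=.*/PT=np.array([.4463,-.0867])/; s/^YAW=7.9/YAW=7.8/' h.py; python3 - <<'E'
from h import *
go(*post(.10),5)
E
```

```text
N 5 turn [-0.02  0.32  0.04] shift [-0.0022  0.0002  0.0232] |w| 1.6
```

carry_out([
  {"ax": 0,"ay": 0.3,"az": 0,"x": -0.0022,"y": 0.0002,"z": 0.023,"gripper": 0.06},
  {"ax": 0,"ay": 0.3,"az": 0,"x": -0.0022,"y": 0.0002,"z": 0.023,"gripper": 0.06},
  {"ax": 0,"ay": 0.3,"az": 0,"x": -0.0022,"y": 0.0002,"z": 0.023,"gripper": 0.06},
  {"ax": 0,"ay": 0.3,"az": 0,"x": -0.0022,"y": 0.0002,"z": 0.023,"gripper": 0.06},
  {"ax": 0,"ay": 0.3,"az": 0,"x": -0.0022,"y": 0.0002,"z": 0.023,"gripper": 0.06},
])

```text
time_s: 10.53
ee_pos: [0.4527, -0.0881, 0.1074]
eef_rot: [179.7, -0.6, 8.0]
force: [0.3, 0.7, 0.1]
width: 0.06
```

```bash
python3 - <<'E'
from h import *
info();go(*post(.028),4)
E
```

```text
10.53 [ 0.4527 -0.0881  0.1074] [179.7  -0.6   8. ] q [-15.2 -16.8 102.8  -0.   93.4  66.7] F [0.3 0.7 0.1] w 0.06 z [ 0.011 -0.003 -1.   ]
N 4 turn [ 0.06 -0.15  0.06] shift [-0.0017 -0.0006  0.0198] |w| 0.7
```

carry_out([
  {"ax": 0,"ay": -0.15,"az": 0,"x": -0.002,"y": -0.0006,"z": 0.0198,"gripper": 0.06},
  {"ax": 0,"ay": -0.15,"az": 0,"x": -0.002,"y": -0.0006,"z": 0.0198,"gripper": 0.06},
  {"ax": 0,"ay": -0.15,"az": 0,"x": -0.002,"y": -0.0006,"z": 0.0198,"gripper": 0.06},
  {"ax": 0,"ay": -0.15,"az": 0,"x": -0.002,"y": -0.0006,"z": 0.015,"gripper": 0.06},
  {"ax": 0,"ay": 0,"az": 0,"x": 0,"y": 0,"z": 0,"gripper": 0.06},
])

```text
time_s: 10.95
ee_pos: [0.4461, -0.0864, 0.0236]
eef_rot: [-179.9, 1.1, 8.2]
force: [-0.5, 0.9, 0.1]
width: 0.0599
```

```bash
python3 - <<'E'
from h import *
info();go(*post(.028),1)
E
```

```text
10.95 [ 0.4461 -0.0864  0.0236] [-179.9    1.1    8.2] q [-15.  -13.7 108.8  -0.4  85.9  66.9] F [-0.5  0.9  0.1] w 0.0599 z [-0.019 -0.001 -1.   ]
N 1 turn [-0.08  1.11  0.39] shift [ 0.0001  0.0004 -0.0044] |w| 1.2
```

carry_out([
  {"ax": 0,"ay": 1.0,"az": 0.3,"x": 0,"y": 0.0003,"z": -0.005,"gripper": 0.05},
  {"ax": 0,"ay": 0,"az": 0,"x": 0,"y": 0,"z": 0,"gripper": 0.03},
  {"ax": 0,"ay": 0,"az": 0,"x": 0,"y": 0,"z": 0,"gripper": 0.012},
  {"ax": 0,"ay": 0,"az": 0,"x": 0,"y": 0,"z": 0,"gripper": 0.012},
  {"ax": 0,"ay": 0,"az": 0,"x": 0,"y": 0,"z": 0,"gripper": 0.012},
  {"ax": 0,"ay": 0,"az": 0,"x": 0,"y": 0,"z": 0,"gripper": 0.012},
  {"ax": 0,"ay": 0,"az": 0,"x": 0,"y": 0,"z": 0,"gripper": 0.012},
  {"ax": 0,"ay": 0,"az": 0,"x": 0,"y": 0,"z": 0,"gripper": 0.012},
])

```text
time_s: 11.62
ee_pos: [0.4508, -0.0872, 0.0337]
eef_rot: [-180.0, -0.1, 7.9]
force: [1.2, -0.4, -3.6]
width: 0.02
```

```bash
cat >> h.py <<'E'
k0=np.array([.6918,.2285]);FA=16.1;a_=np.radians(FA);FX=np.array([np.cos(a_),np.sin(a_)]);FY=np.array([-FX[1],FX[0]])
OFF=np.zeros(2)
def home(bx,by,z,yaw=FA): # post pose when nose is bx short of the stop and by away from the long fence
    return np.array([*(k0-(.16+bx)*FX-(.035+by)*FY),z]),tool(yaw,90,1)
def fch():
    info();s,p,r=state();d=p[:2]-k0;x=r.as_matrix()[:,0];F=np.array(s["force"])[:2];print("gap x",-(d@FX)-.16,"gap y",-(d@FY)-.035,"toolyaw",np.degrees(np.arctan2(x[1],x[0])),"F along fence axes",F@FX,F@FY)
E
python3 - <<'E'
from h import *
fch();s,p,_=state();go(*home(.06,.03,p[2]),8)
E
```

```text
11.62 [ 0.4508 -0.0872  0.0337] [-1.8e+02 -1.0e-01  7.9e+00] q [-15.2 -14.4 108.4   0.   86.   66.8] F [ 1.2 -0.4 -3.6] w 0.02 z [ 0.001  0.001 -1.   ]
gap x 0.15907198970065103 gap y 0.20149161604214896 toolyaw 7.946446854569694 F along fence axes 1.075902918444535 -0.7724888499334788
N 8 turn [-0.   -0.01 -1.02] shift [ 0.0106 -0.0224  0.    ] |w| 8.2
```

carry_out([
  {"ax": 0,"ay": 0,"az": 0,"x": 0,"y": 0,"z": 0.003,"gripper": 0.012},
  {"ax": 0,"ay": 0,"az": 0,"x": 0,"y": 0,"z": 0.001,"gripper": 0.012},
])

```text
time_s: 11.78
ee_pos: [0.451, -0.0872, 0.0337]
eef_rot: [180.0, -0.1, 8.0]
force: [0.1, 1.8, -4.2]
width: 0.0199
```

```bash
python3 - <<'E'
from h import *
fch();s,p,_=state();go(*home(.06,.03,p[2]),10)
E
```

```text
11.78 [ 0.451  -0.0872  0.0337] [ 1.8e+02 -1.0e-01  8.0e+00] q [-15.2 -14.5 108.4   0.   86.   66.8] F [ 0.1  1.8 -4.2] w 0.0199 z [ 0.002  0.    -1.   ]
gap x 0.158919160733802 gap y 0.2015525229932713 toolyaw 7.955283477280841 F along fence axes 0.6322359918045461 1.7181969368933743
N 10 turn [ 0.   -0.01 -0.81] shift [ 0.0085 -0.0179  0.    ] |w| 8.1
```

carry_out([
  {"ax": 0,"ay": 0,"az": 0,"x": 0,"y": 0,"z": 0.004,"gripper": 0.012},
  {"ax": 0,"ay": 0,"az": 0,"x": 0,"y": 0,"z": 0.004,"gripper": 0.012},
])

```text
time_s: 11.95
ee_pos: [0.4519, -0.0875, 0.0336]
eef_rot: [179.9, -0.3, 8.0]
force: [-10.7, 1.0, 22.3]
width: 0.0198
```

```bash
python3 - <<'E'
from h import *
fch();im=robot.snapshot("scene");c=cam("scene");u=pix(c,(.51,-.08,.03)).astype(int);x0,y0=u-[65,50]
cv2.imwrite("pics/s7.png",cv2.resize(im[y0:y0+100,x0:x0+130],None,fx=6,fy=6,interpolation=cv2.INTER_CUBIC))
E
```

```text
11.95 [ 0.4519 -0.0875  0.0336] [179.9  -0.3   8. ] q [-15.2 -14.5 108.5   0.   85.8  66.8] F [-10.7   1.   22.3] w 0.0198 z [ 0.005 -0.001 -1.   ]
gap x 0.15814356988870062 gap y 0.20209658928379443 toolyaw 7.981199386555133 F along fence axes -9.992460703477647 3.899341251860373
```

carry_out([
  {"ax": 0,"ay": 0,"az": 0,"x": 0.001,"y": -0.003,"z": 0.0008,"gripper": 0.012},
  {"ax": 0,"ay": 0,"az": -0.3,"x": 0.003,"y": -0.006,"z": 0.0008,"gripper": 0.012},
  {"ax": 0,"ay": 0,"az": -0.5,"x": 0.0045,"y": -0.01,"z": 0.0008,"gripper": 0.012},
  {"ax": 0,"ay": 0,"az": -0.5,"x": 0.0045,"y": -0.01,"z": 0.0008,"gripper": 0.012},
  {"ax": 0,"ay": 0,"az": -0.5,"x": 0.0045,"y": -0.01,"z": 0.0008,"gripper": 0.012},
  {"ax": 0,"ay": 0,"az": -0.5,"x": 0.0045,"y": -0.01,"z": 0.0008,"gripper": 0.012},
  {"ax": 0,"ay": 0,"az": -0.5,"x": 0.0045,"y": -0.01,"z": 0.0008,"gripper": 0.012},
  {"ax": 0,"ay": 0,"az": -0.5,"x": 0.0045,"y": -0.01,"z": 0.0008,"gripper": 0.012},
])

```text
time_s: 12.67
ee_pos: [0.4758, -0.0169, 0.0341]
eef_rot: [179.0, -0.7, 11.2]
force: [-1.5, -3.8, 6.8]
width: 0.0199
```

```bash
python3 - <<'E'
from h import *
fch();s,p,_=state();go(*home(.05,.025,p[2]),12)
E
```

```text
12.67 [ 0.4758 -0.0169  0.0341] [179.   -0.7  11.2] q [ -5.6 -12.5 106.7  -0.8  84.8  73.3] F [-1.5 -3.8  6.8] w 0.0199 z [ 0.016 -0.015 -1.   ]
gap x 0.11559572358507678 gap y 0.14088950944406262 toolyaw 11.179455250357234 F along fence axes -2.482066978676814 -3.2521555047773343
N 12 turn [ 0.09 -0.06 -0.41] shift [ 0.005  -0.0099 -0.0001] |w| 5.1
```

carry_out([
  {"ax": 0.15,"ay": -0.1,"az": -0.4,"x": 0.005,"y": -0.01,"z": 0.0006,"gripper": 0.012},
  {"ax": 0.15,"ay": -0.1,"az": -0.4,"x": 0.005,"y": -0.01,"z": 0.0006,"gripper": 0.012},
  {"ax": 0.15,"ay": -0.1,"az": -0.4,"x": 0.005,"y": -0.01,"z": 0.0006,"gripper": 0.012},
  {"ax": 0.15,"ay": -0.1,"az": -0.4,"x": 0.005,"y": -0.01,"z": 0.0006,"gripper": 0.012},
  {"ax": 0.15,"ay": -0.1,"az": -0.4,"x": 0.005,"y": -0.01,"z": 0.0006,"gripper": 0.012},
  {"ax": 0.15,"ay": -0.1,"az": -0.4,"x": 0.005,"y": -0.01,"z": 0.0006,"gripper": 0.012},
  {"ax": 0.15,"ay": -0.1,"az": -0.4,"x": 0.005,"y": -0.01,"z": 0.0006,"gripper": 0.012},
  {"ax": 0.15,"ay": -0.1,"az": -0.4,"x": 0.005,"y": -0.01,"z": 0.0006,"gripper": 0.012},
])

```text
time_s: 13.33
ee_pos: [0.5039, 0.074, 0.0338]
eef_rot: [179.6, -0.5, 14.5]
force: [-0.4, -4.3, 5.7]
width: 0.0198
```

```bash
python3 - <<'E'
from h import *
fch();s,p,_=state();go(*home(.03,.015,p[2]),8)
E
```

```text
13.33 [0.5039 0.074  0.0338] [179.6  -0.5  14.5] q [  4.8  -6.7 101.6  -0.3  84.6  80.3] F [-0.4 -4.3  5.7] w 0.0198 z [ 0.01  -0.005 -1.   ]
gap x 0.06341368613456413 gap y 0.06136074488786267 toolyaw 14.50095304016924 F along fence axes -1.5903865051498782 -4.023701153209919
N 8 turn [ 0.05 -0.06 -0.2 ] shift [ 0.0041 -0.0059 -0.    ] |w| 1.7
```

carry_out([
  {"ax": 0.05,"ay": -0.06,"az": -0.2,"x": 0.0041,"y": -0.006,"z": 0.0006,"gripper": 0.012},
  {"ax": 0.05,"ay": -0.06,"az": -0.2,"x": 0.0041,"y": -0.006,"z": 0.0006,"gripper": 0.012},
  {"ax": 0.05,"ay": -0.06,"az": -0.2,"x": 0.0041,"y": -0.006,"z": 0.0006,"gripper": 0.012},
  {"ax": 0.05,"ay": -0.06,"az": -0.2,"x": 0.0041,"y": -0.006,"z": 0.0006,"gripper": 0.012},
  {"ax": 0.05,"ay": -0.06,"az": -0.2,"x": 0.0041,"y": -0.006,"z": 0.0006,"gripper": 0.012},
  {"ax": 0.05,"ay": -0.06,"az": -0.2,"x": 0.0041,"y": -0.006,"z": 0.0006,"gripper": 0.012},
  {"ax": 0.05,"ay": -0.06,"az": -0.2,"x": 0.0041,"y": -0.005,"z": 0.0006,"gripper": 0.012},
  {"ax": 0,"ay": 0,"az": -0.1,"x": 0.003,"y": -0.004,"z": 0.0006,"gripper": 0.012},
])

```text
time_s: 14.0
ee_pos: [0.5281, 0.1304, 0.0338]
eef_rot: [179.5, -0.6, 16.1]
force: [-1.6, -4.1, 6.0]
width: 0.0198
```

```bash
python3 - <<'E'
from h import *
fch();s,p,_=state();go(*home(.01,.0,p[2]),8)
E
```

```text
14.0 [0.5281 0.1304 0.0338] [179.5  -0.6  16.1] q [10.6 -1.3 96.4 -0.4 84.2 84.5] F [-1.6 -4.1  6. ] w 0.0198 z [ 0.012 -0.005 -1.   ]
gap x 0.02448722975355183 gap y 0.013837422425591737 toolyaw 16.10569345679556 F along fence axes -2.7119543890227993 -3.5186101828275236
N 8 turn [ 0.06 -0.07  0.  ] shift [ 0.0018 -0.0017  0.    ] |w| 0.7
```

Near both fences now. Next I close the long-fence side first, slowly.

carry_out([
  {"ax": 0.05,"ay": -0.07,"az": 0,"x": 0.002,"y": -0.003,"z": 0.0006,"gripper": 0.012},
  {"ax": 0.05,"ay": -0.07,"az": 0,"x": 0.002,"y": -0.003,"z": 0.0006,"gripper": 0.012},
  {"ax": 0.05,"ay": -0.07,"az": 0,"x": 0.002,"y": -0.003,"z": 0.0006,"gripper": 0.012},
  {"ax": 0.05,"ay": -0.07,"az": 0,"x": 0.002,"y": -0.003,"z": 0.0006,"gripper": 0.012},
  {"ax": 0,"ay": 0,"az": 0,"x": 0.002,"y": -0.002,"z": 0.0006,"gripper": 0.012},
  {"ax": 0,"ay": 0,"az": 0,"x": 0.002,"y": -0.002,"z": 0.0006,"gripper": 0.012},
])

```text
time_s: 14.5
ee_pos: [0.5381, 0.1516, 0.0338]
eef_rot: [179.5, -0.6, 16.1]
force: [-2.4, -4.7, 6.9]
width: 0.02
```

```bash
python3 - <<'E'
from h import *
fch()
E
```

```text
14.5 [0.5381 0.1516 0.0338] [179.5  -0.6  16.1] q [12.5  1.1 94.1 -0.5 84.3 86.5] F [-2.4 -4.7  6.9] w 0.02 z [ 0.012 -0.006 -1.   ]
gap x 0.009030688067959897 gap y -0.003735827754162535 toolyaw 16.110136746041455 F along fence axes -3.6172910860073286 -3.865439855477754
```

carry_out([
  {"ax": 0,"ay": 0,"az": 0,"x": 0.002,"y": -0.003,"z": 0.0006,"gripper": 0.012},
  {"ax": 0,"ay": 0,"az": 0,"x": 0.002,"y": -0.003,"z": 0.0006,"gripper": 0.012},
  {"ax": 0,"ay": 0,"az": 0,"x": 0.002,"y": -0.003,"z": 0.0006,"gripper": 0.012},
])

```text
time_s: 14.75
ee_pos: [0.5427, 0.1585, 0.0342]
eef_rot: [178.9, -0.5, 16.1]
force: [-5.0, -17.9, 9.9]
width: 0.0201
```

```bash
python3 - <<'E'
from h import *
fch();print(robot.get_state()["torque"])
E
```

```text
14.75 [0.5427 0.1585 0.0342] [178.9  -0.5  16.1] q [13.5  2.1 93.  -1.1 84.3 87.5] F [ -5.  -17.9   9.9] w 0.0201 z [ 0.014 -0.016 -1.   ]
gap x 0.002721072383217338 gap y -0.00906918163072681 toolyaw 16.086200186722458 F along fence axes -9.767486690535193 -15.826428838794822
[-3.22219325  0.73468785  0.45957141]
```

```bash
python3 - <<'E'
from h import *
im=robot.snapshot("wrist")
cv2.imwrite("pics/w8.png",cv2.resize(im[0:300,80:560],None,fx=1.66,fy=1.66,interpolation=cv2.INTER_CUBIC))
E
```

```text
(no output)
```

View pics/w8.png

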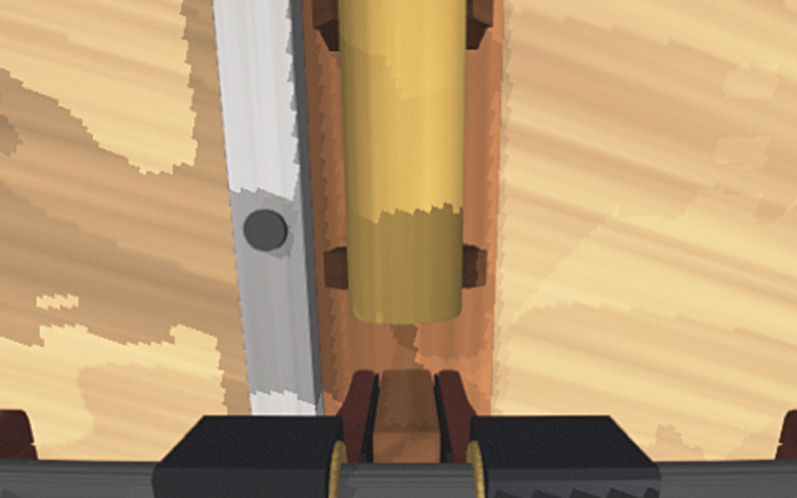

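carry_out([
  {"ax": 0.2,"ay": 0,"az": 0,"x": 0.003,"y": -0.002,"z": 0.0005,"gripper": 0.012},
  {"ax": 0.2,"ay": 0,"az": 0,"x": 0.003,"y": -0.002,"z": 0.0005,"gripper": 0.012},
  {"ax": 0,"ay": 0,"az": 0,"x": 0.003,"y": -0.002,"z": 0.0005,"gripper": 0.012},
])

```text
time_s: 15.05
ee_pos: [0.5505, 0.1608, 0.0345]
eef_rot: [178.5, -0.3, 16.1]
force: [-4.0, -9.9, 8.7]
width: 0.0196
```

```bash
python3 - <<'E'
from h import *
fch();print(robot.get_state()["torque"])
E
```

```text
15.05 [0.5505 0.1608 0.0345] [178.5  -0.3  16.1] q [13.8  3.5 91.5 -1.5 84.6 87.9] F [-4.  -9.9  8.7] w 0.0196 z [ 0.013 -0.024 -1.   ]
gap x -0.005428293709207416 gap y -0.009178082695638568 toolyaw 16.053021800170637 F along fence axes -6.558457643847511 -8.407848659514
[-1.49653345  0.47580339  0.30913281]
```

carry_out([
  {"ax": 1.0,"ay": 0,"az": 0,"x": 0.003,"y": -0.001,"z": 0.0008,"gripper": 0.012},
  {"ax": 1.0,"ay": 0,"az": 0,"x": 0.003,"y": -0.001,"z": 0.0008,"gripper": 0.012},
  {"ax": 1.0,"ay": 0,"az": 0,"x": 0.003,"y": -0.001,"z": 0.0008,"gripper": 0.012},
])

```text
time_s: 15.3
ee_pos: [0.5515, 0.1607, 0.0332]
eef_rot: [-179.0, 0.9, 16.1]
force: [-19.7, -9.4, 18.3]
width: 0.0201
```

```bash
python3 - <<'E'
from h import *
fch();print(robot.get_state()["torque"])
E
```

```text
15.3 [0.5515 0.1607 0.0332] [-179.     0.9   16.1] q [12.3  4.8 90.3  0.9 85.9 86.1] F [-19.7  -9.4  18.3] w 0.0201 z [-0.02   0.012 -1.   ]
gap x -0.006437399834512192 gap y -0.00876454272439995 toolyaw 16.117133206171722 F along fence axes -21.536136950072382 -3.5200840398077924
[-2.39224831  2.68550784  0.34526981]
```

carry_out([
  {"ax": -0.5,"ay": 0.6,"az": 0,"x": 0.003,"y": -0.002,"z": 0.001,"gripper": 0.012},
  {"ax": -0.3,"ay": 0.6,"az": 0,"x": 0.003,"y": -0.003,"z": 0.001,"gripper": 0.012},
])

```text
time_s: 15.47
ee_pos: [0.5518, 0.1608, 0.0332]
eef_rot: [179.6, 0.6, 16.0]
force: [-15.4, -20.0, 20.1]
width: 0.0201
```

```bash
python3 - <<'E'
from h import *
fch();print(robot.get_state()["torque"])
E
```

```text
15.47 [0.5518 0.1608 0.0332] [179.6   0.6  16. ] q [13.1  4.5 90.6 -0.4 85.4 87.2] F [-15.4 -20.   20.1] w 0.0201 z [-0.008 -0.009 -1.   ]
gap x -0.006745662802742358 gap y -0.008771298892102375 toolyaw 15.976639794685394 F along fence axes -20.377371289497432 -14.929878907375173
[-3.01232086  2.68187331  0.14582406]
```

```bash
python3 - <<'E'
from h import *
w=robot.snapshot("wrist")[0:270,190:430];c=cam("scene");u=pix(c,(.66,.19,.03)).astype(int);print(u)
s=robot.snapshot("scene")[u[1]-85:u[1]+50,u[0]-45:u[0]+35]
cv2.imwrite("pics/f9.png",np.hstack([cv2.resize(w,(480,540),interpolation=cv2.INTER_CUBIC),cv2.resize(s,(320,540),interpolation=cv2.INTER_CUBIC)]))
cv2.imwrite("pics/top9.png",robot.snapshot("top"));fch()
E
```

```text
[392 224]
15.62 [0.5519 0.1608 0.0332] [179.6   0.5  16. ] q [13.1  4.5 90.6 -0.4 85.4 87.1] F [-14.1 -17.8  16.7] w 0.0196 z [-0.007 -0.009 -1.   ]
gap x -0.006768328394902157 gap y -0.008769249946940186 toolyaw 15.99346943234587 F along fence axes -18.454725426740588 -13.189008286806555
```

View pics/f9.png

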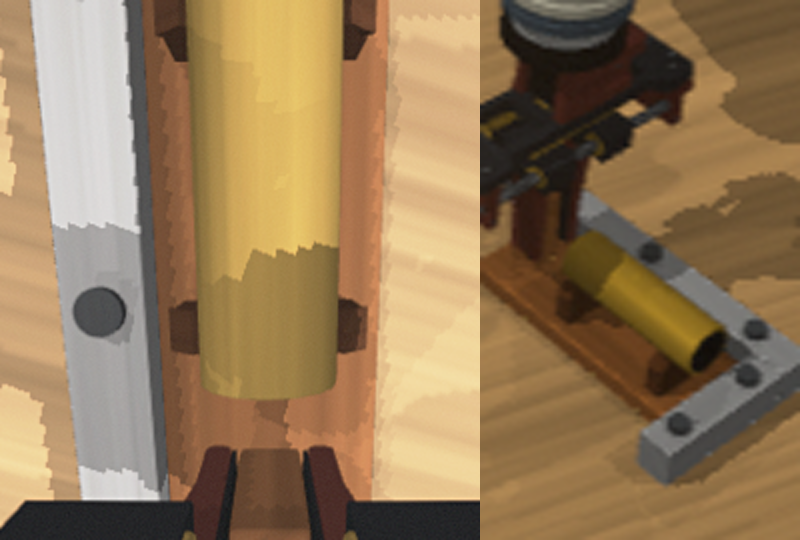

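```bash
python3 - <<'E'
from h import *
c=cam("wrist");P=lambda u,v,z:back(c,u,v,z,190,0,2)
L=lambda a,b,z:(P(*a,z),P(*b,z))
for n,l in dict(fence=L((128,0),(158,480),.03),contact=L((147,0),(170,480),.014),right=L((389,0),(372,480),.014)).items():
    d=l[0]-l[1];print(n,"yaw",np.degrees(np.arctan2(d[1],d[0])).round(2),"fence-y",[((q[:2]-k0)@FY).round(4) for q in l])
f=P(270,398,.066);po=P(270,462,.072);print("tube near end ahead of post",(f-po)[:2]@FX)
E
```

```text
fence yaw 16.64 fence-y [np.float64(0.0093), np.float64(0.008)]
contact yaw 16.15 fence-y [np.float64(0.0073), np.float64(0.0072)]
right yaw 16.61 fence-y [np.float64(-0.061), np.float64(-0.0623)]
tube near end ahead of post 0.013687178818424161
```

```bash
python3 - <<'E'
from h import *
c=cam("wrist");s,p,r=state();f=back(c,270,397,.066,190,0,2);print((f-p)[:2]@FX)
for v in(302,352): print("rear saddle",v,((back(c,185,v,.039,190,0,2)-p)[:2]@FX))
fch()
E
```

```text
0.035601312698354086
rear saddle 302 0.0550211937948527
rear saddle 352 0.04121478062997586
15.62 [0.5519 0.1608 0.0332] [179.6   0.5  16. ] q [13.1  4.5 90.6 -0.4 85.4 87.1] F [-14.1 -17.8  16.7] w 0.0196 z [-0.007 -0.009 -1.   ]
gap x -0.006768328394902157 gap y -0.008769249946940186 toolyaw 15.99346943234587 F along fence axes -18.454725426740588 -13.189008286806555
```

carry_out([
  {"ax": 0,"ay": 0.3,"az": 0,"x": 0.0035,"y": -0.0035,"z": 0.001,"gripper": 0.012},
  {"ax": 0.1,"ay": 0.3,"az": 0,"x": 0.0035,"y": -0.0035,"z": 0.001,"gripper": 0.012},
])

```text
time_s: 15.78
ee_pos: [0.5519, 0.1611, 0.0334]
eef_rot: [179.0, 0.9, 15.8]
force: [-16.1, -18.2, 18.1]
width: 0.02
```

```bash
python3 - <<'E'
from h import *
fch()
s=robot.get_state();F=np.array(s["force"])
if F[:2]@FX<-10 and F[:2]@FY<-8 and np.linalg.norm(F)<60: print("done",robot.job_done()); fch()
E
```

```text
15.78 [0.5519 0.1611 0.0334] [179.    0.9  15.8] q [13.5  4.9 90.2 -1.1 85.8 87.8] F [-16.1 -18.2  18.1] w 0.02 z [-0.01  -0.022 -1.   ]
gap x -0.006915409826478619 gap y -0.009022318431453735 toolyaw 15.804128365091097 F along fence axes -20.483059425992845 -13.009736980030837
the job is handed in; nothing more can be done
done None
the job is handed in; nothing more can be done
```

The job is handed in. The left-hand tall tube is lying in both V saddles of the large sled. The sled is in the fence corner, with the gripper still holding the post and pressing. The clock read 15.8 s of the 69 s allowed.

**Last checks**
- **Pressing:** about 20 N against the short fence, 13 N against the long fence and 18 N downward. The gripper opening was 20 mm, which matches the post.
- **Flush:** the last picture shows the sled side and the long fence parallel, and the nose at the short fence.
- **Tube:** it is seated in both saddles, about 2–3 mm forward of centre. I left that uncorrected.
- **Bystanders:** I did not deliberately touch the stub, hammer or cup, but I did not check them in a final picture.

**Disagreements**
- **Fence position:** my early fence measurement put the long fence about 8 mm too close, because it was taken while the arm was still settling. I found the real contact by force, and the final wrist picture agreed with it.
- **Tilt at hand-in:** the tool was leaning about 1.4° under the pressing load, so the sled may be very slightly tilted. The downward push should keep it flat, but I did not check this in a picture.

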